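# Hold the shaker's clamp bar on a jar for locking

## Robot

A 7-joint arm with a two-finger parallel gripper is mounted at the origin on a cart in front of the work surface, level with it; the furniture and walls round the work are solid. World frame = base frame: x ahead of the robot, y to its left, z up, the work surface at z = 0. Lengths are in m, angles in degrees, forces in N, time in s.
With the tool pointing down it reaches from about 0.425 to 0.8 m from the base axis. Payload 8.3 kg.
Tool frame: the origin (TCP) lies between the finger pads; the fingertips stand 8 mm ahead of it and the grasp point (between the pads) lies 11 mm behind it; z points along the fingers, x is the direction in which the jaws open and shut, and the axes are right-handed (so a half turn about z gives the same grasp; the last joint's range is limited). The gripper opens to 85 mm and grips with 20 to 120 N. Pads are 22 mm wide; open, the fingers measure 114 mm over their backs; the gripper's body (76 mm by 85 mm) begins 54 mm behind the grasp point. The pads swing forward as they close: fully open they stand 13 mm farther back than shut.
Start: joints at [67.901, 21.967, 0.94, 78.501, -0.361, 79.538, -2.664], TCP at [0.198, -0.593, 0.208] pointing down, gripper open.
Joint ranges: [-169.22, 169.22], [-14.56, 117.87], [-87.37, 89.26], [10.42, 133.3], [-82.24, 262.24], [0.94, 117.77], [-172.7, 172.7]. Speed limits (degrees/s): [136.94, 136.94, 172.46, 172.46, 180, 180, 180].

## Interface

Orientations are given as [roll, pitch, yaw] about the fixed x, y, z axes, in that order (R = Rz(yaw) Ry(pitch) Rx(roll)).
In Python, from rig import arm gives the robot as it stands. The module is installed in compiled form; this text tells all that it offers.
- The arm moves only by the tool servo_tool, never from a script. Its argument "deltas" is a list of rows, each a list of 7 numbers: the shift along the tool's x, y, z scaled (see below), then the turn, a rotation vector about the tool's x, y, z scaled (see below), then the closure, from 0 (fully open) to 1 (shut). In form: [[dx, dy, dz, ax, ay, az, fingers], ...]. A call has exactly 5 rows; each row is the pose to reach, as a shift and turn from the pose commanded when the call began, along the tool's axes at that moment, turning the shorter way round; what a row does not reach only later rows make up. The controller multiplies each number of a shift by 0.15 m and each number of a turn by 360 degrees. A row lasts 1/12 s, in which the tool goes at most 41.7 mm and 7.16 degrees, less where a joint would pass 70% of its speed; a pose out of reach is approached as far as the arm can. A call with a number of a shift or a turn outside -1 to 1 is refused whole. A call with a gripper value outside its range is refused whole. The fingers move at their own pace and stop on an object; "grip_force" is the grip in N (left out, the last holds). Time passes only in rows, so rows that repeat a pose let the fingers close, or fill a call up. It gives the time, the measured TCP pose, the force and the opening at its end, in the units of the state.
- arm.observe(): the state, without advancing time (a new reading comes with each control period).
- arm.capture(name): name is "side" or "top"; returns a dict with "img" (480x640x3 uint8, red, green, blue), "intrinsics" (3x3 intrinsics, pixels), "position" and "rotation" of the camera in the world. Camera axes: x right, y down, z forward; pixel columns grow to the right and rows downward; lengths in m; the calibration is good to about 2 mm. A picture is of the moment at which its call begins. There is no depth.
- arm.hand_in(): hands the job in, once; it reports no verdict.
The state is a dict: "time_s": time; "joint_pos": joint angles; "qd": joint speeds; "effort": joint torques, N m; "ee_pos": TCP position; "eef_rot": TCP orientation; "force": force on the tool from outside, world axes, zero at the start; "wrist_torque": the same for the moment, N m; "gripper_width": finger opening in m.
Only numpy, scipy, OpenCV 4.12 (cv2) and the standard library are available. Lean on these libraries where they do the work, as an engineer would, in place of code of your own. Each camera call takes 0.05 s, during which the arm holds its last target.

## Task

Load the blue-capped jar on the orbital shaker: swing the cam lever of the clamp bar round to free the bar, stand the jar upright on the platform at the V of the fixed rest and let go of it, then slide the bar up until its sprung strip presses the jar firmly into the V with its springs about half compressed. Finish while still holding the bar there, steady, with the lever left open, so that a colleague can close the lever; do not knock the other things on the bench about.

Things in the scene. Friction and masses are not known exactly. Their poses are not given: they have to be found in the camera images.
- shaker: The orbital shaker: white box with a metal platform 220 mm deep (x) and 340 mm wide (y), fixed to the bench. Origin on the bench under its centre; x axis from its front (control panel) to its back, y axis to the end with the sliding bar (left), z up. Platform top 85 mm above the bench. Two guide rails run along y at x = +-85 mm, 14 mm high; the jar goes between them.
- rest: The fixed V rest at the platform's -y (right) end. Axes as the shaker's, origin on the platform top at its centre. Two upright walls, 36 mm long each, from 8 to 44 mm above the platform, form a V of 120 degrees (between the walls) that opens to +y.
- seat (a point): Where the middle of the jar (axis, half-way up) is when the jar stands on the platform and touches both walls of the V: 85 mm from the platform's centre towards -y, 74.5 mm above the platform.
- jar_center (a point): Middle of the jar to load, on its axis half-way up. Round grey-white reagent jar with a blue screw cap, 60 mm diameter (straight body up to 100 mm), 149 mm high, cap 55 mm diameter and 28 mm high, about 0.3 kg; stands upright on the bench left of the shaker. Can be gripped round the body or cap. (Behind the bench's open part, from x = 0.68 on, a shelf hangs 0.38 m above the bench.)
- bar: The clamp bar across the platform; slides on the rails only along the shaker's y axis (to -y to clamp; 3 N friction when free, cannot be slid while locked). Origin on the platform top below its middle, axes as the shaker's; top 38 mm above the platform. Starts 35 to 75 mm from the platform's centre to +y, can travel to 50 mm beyond the centre. Its grip tab stands on a stem behind it.
- grip_tab (a point): Centre of the bar's upright grey grip tab, 58 mm above the platform, 56 mm behind (+y of) the bar's middle. The tab is 40 mm wide (shaker x) and 12 mm thick (shaker y), top 76 mm above the platform; up to 24 mm above the platform runs the stem to the bar. It can be pinched across its thickness or pushed.
- strip (a joint): How far the sprung strip on the bar's -y side is pushed into the bar, in m: 0 free, 0.014 springs solid. The strip is 110 mm long, 11 to 35 mm above the platform, its face 32 mm in front (-y) of the bar's middle when free. The springs press with 3 N when it begins to move and 1.2 N more per mm; half way (7 mm) is about 11 N.
- lever (a joint): Angle of the cam lever on the bar's front shoe, in rad: about 0 locked (points to the shaker's +x, over the bar), 1.65 fully open (points to +y, away from the rest). It swings level about a vertical pivot 103 mm in front (-x) of the bar's middle, anticlockwise seen from above to open; about 2 N at the knob; stays where it is left.
- lever_knob (a point): Middle of the upright knob on the end of the cam lever, 62 mm from the pivot and 62 mm above the platform. Knob: black, round, 17 to 19 mm diameter, its lower end 48 mm and top 76 mm above the platform (the lever's arm lies below it, top at 46 mm).
- wash_bottle: Bystander: grey wash bottle with a bent spout, 82 mm diameter, 190 mm high; origin under its centre.
- steel_cup: Bystander: open steel cup, 65 mm diameter, 88 mm high; origin under its centre.
- timer: Bystander: round kitchen-type timer, 68 mm diameter, 47 mm high; origin under its centre.
- marker: Bystander: marker pen, 136 mm long, lying; origin under its middle.
Not all that is in view belongs to the job. What is shaped like the part that bears jar_center but turquoise is not meant.

How it is judged:
By the outcome, as a careful person would: the job done as asked, in the order asked, and still so for the second after the job is handed in, while the arm keeps its last pose, push and grip.
It also fails if it takes over 67 s, if anything falls off the work surface, if the arm or the gripper's body presses on something with over 40 N, if the wrist force passes 120 N, or if a joint passes its speed limit or range.

## Working session

There is one attempt and no reset: what is moved stays moved. The work goes in short steps, Python scripts to look and compute and a tool call to move; the robot and the scene stay as the last step left them, time stands still between calls to the robot, and variables do not carry over. Pictures are saved under pics/ and viewed, and the job is handed in when it is done.

Besides the shell and the picture viewer there is one more tool, called after "Emit:" by a JSON object that holds its "api" and its "payload", one argument or row to a line. servo_tool: Moves the arm, as the interface text tells. Its arguments: {"type":"object","properties":{"deltas":{"type":"array"},"grip_force":{"type":"number"}},"required":["deltas"]}

```bash
mkdir -p pics; ls
python3 - <<'E'
from rig import arm
import cv2,json,numpy as np
s=arm.observe(); print({k:np.round(v,3).tolist() for k,v in s.items()})
for n in("side","top"):
    c=arm.capture(n); cv2.imwrite(f"pics/{n}0.png",c["img"][:,:,::-1]); np.savez(f"pics/{n}.npz",**c)
    print(n,c["intrinsics"].tolist(),c["position"].tolist() ,np.round(c["rotation"],4).tolist())
E
```

```text
pics
{'time_s': 0.0, 'joint_pos': [67.902, 22.016, 0.939, 78.562, -0.361, 79.537, -2.663], 'qd': [0.181, -0.058, 0.022, -0.012, -0.065, -0.031, -0.06], 'effort': [0.001, -62.759, 0.845, -37.183, 0.017, 0.014, -0.0], 'ee_pos': [0.198, -0.592, 0.207], 'eef_rot': [179.997, 0.112, -71.502], 'force': [0.46, 0.18, 0.039], 'wrist_torque': [0.024, 0.05, 0.023], 'gripper_width': 0.085}
side [[589.6502566808101, 0.0, 316.24096843931835], [0.0, 589.6502566808101, 228.7780927574664], [0.0, 0.0, 1.0]] [-0.09642081705745827, 1.344325578003116, 0.9561215981229501] [-121.0064, 0.446, -153.9708]
top [[492.88864184867197, 0.0, 323.32445663659354], [0.0, 492.88864184867197, 234.96330250372824], [0.0, 0.0, 1.0]] [0.2723256298273825, 0.12763545568619838, 1.1228176618735366] [-167.1456, 0.3332, -91.8699]
```

View pics/side0.png

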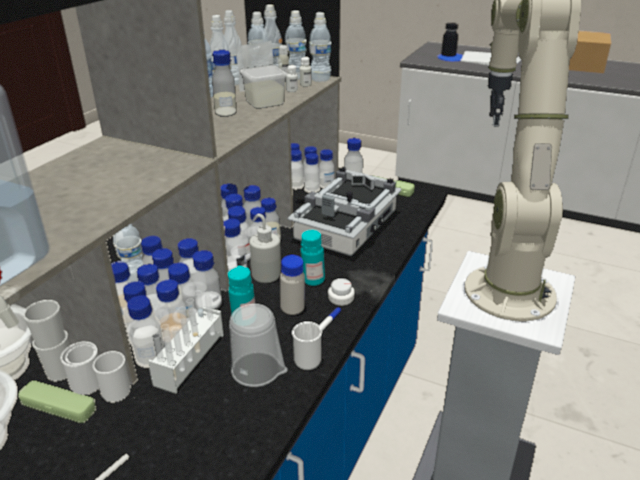

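View pics/top0.png

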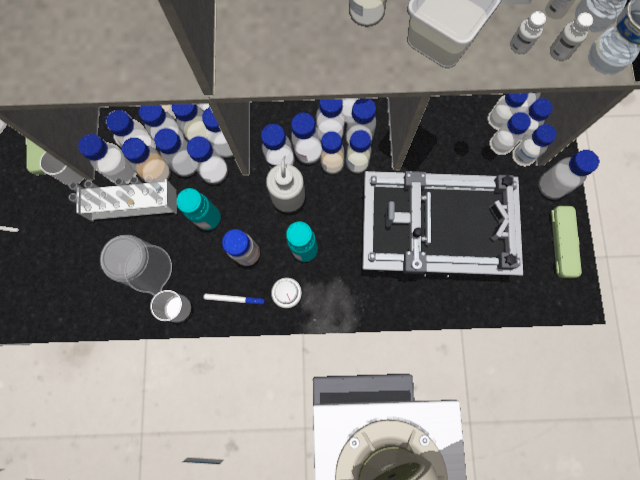

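Run:
```python
import cv2,numpy as np
t=cv2.imread("pics/top0.png"); s=cv2.imread("pics/side0.png")
cv2.imwrite("pics/c1.png",cv2.resize(t[160:285,350:535],None,fx=4,fy=4,interpolation=cv2.INTER_CUBIC))
cv2.imwrite("pics/c2.png",cv2.resize(t[150:330,140:340],None,fx=3.3,fy=3.3,interpolation=cv2.INTER_CUBIC))
cv2.imwrite("pics/c3.png",cv2.resize(s[160:360,215:415],None,fx=3,fy=3,interpolation=cv2.INTER_CUBIC))
```

```text
(no output)
```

View pics/c1.png

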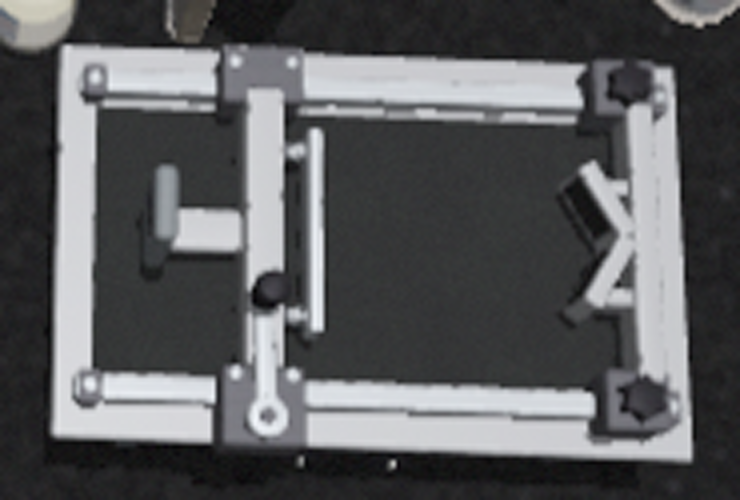

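View pics/c2.png

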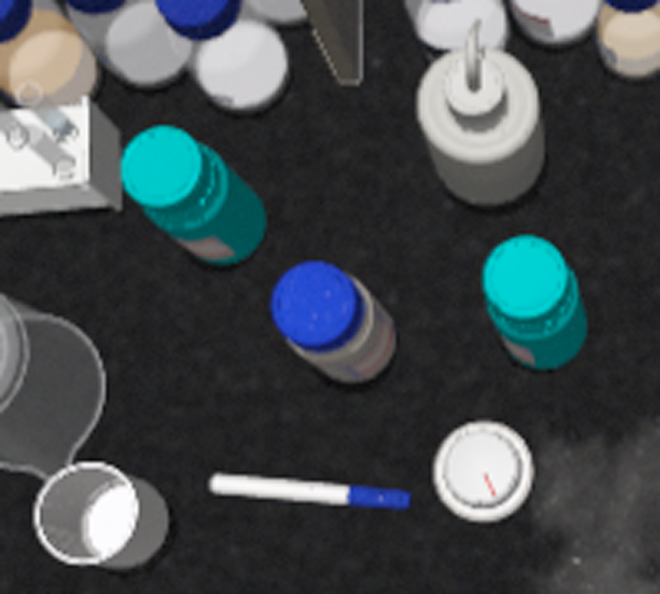

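View pics/c3.png

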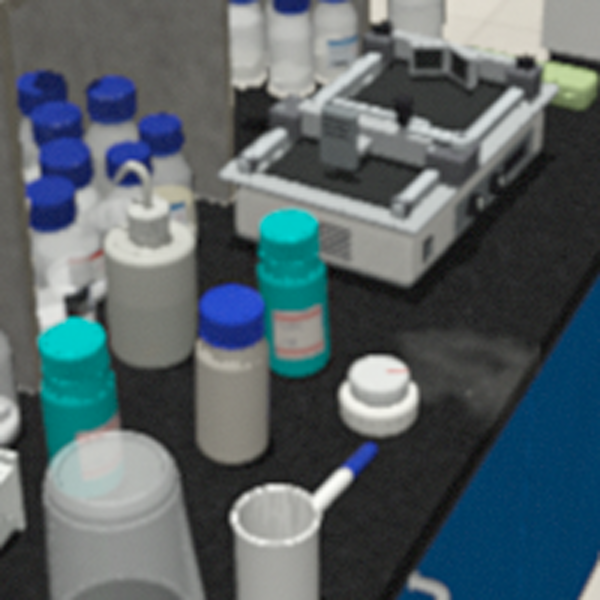

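```bash
cat > h.py <<'E'
import numpy as np,cv2
from scipy.spatial.transform import Rotation as R
def load(n):
    c=np.load(f"pics/{n}.npz"); return dict(K=c["intrinsics"],p=c["position"],R=R.from_euler('xyz',c["rotation"],degrees=True).as_matrix())
C={n:load(n) for n in("side","top")}
def proj(n,X):
    c=C[n]; q=(np.atleast_2d(X)-c["p"])@c["R"]@c["K"].T; return q[:,:2]/q[:,2:]
def plane(n,uv,z):
    c=C[n]; d=c["R"]@np.linalg.inv(c["K"])@np.array([uv[0],uv[1],1.]); t=(z-c["p"][2])/d[2]; return c["p"]+t*d
E
python3 - <<'E'
from h import *
np.set_printoptions(precision=4,suppress=True)
T=lambda u,v:(u/4+350,v/4+160)
cor=[T(62,45),T(675,68),T(52,438),T(690,460)]
P=[plane("top",c,0.085) for c in cor]; print(np.array(P))
from scipy.optimize import least_squares
L=np.array([[.11,.17],[.11,-.17],[-.11,.17],[-.11,-.17]])
def f(p,z=.085):
    c,s=np.cos(p[2]),np.sin(p[2]); X=np.c_[p[0]+c*L[:,0]-s*L[:,1],p[1]+s*L[:,0]+c*L[:,1],np.full(4,z)]
    return (proj("top",X)-cor).ravel()
r=least_squares(f,[.6,-.2,0]); print(r.x,np.degrees(r.x[2]),r.fun)
Sc=r.x
def S(x,y,z):
    c,s=np.cos(Sc[2]),np.sin(Sc[2]); return np.array([Sc[0]+c*x-s*y,Sc[1]+s*x+c*y,.085+z])
def inv(P):
    c,s=np.cos(Sc[2]),np.sin(Sc[2]); d=P[:2]-Sc[:2]; return np.array([c*d[0]+s*d[1],-s*d[0]+c*d[1]])
k=plane("top",T(270,288),.085+.074); print("knob",k,inv(k))
pv=plane("top",T(268,416),.085+.048); print("pivot",pv,inv(pv))
b=plane("top",T(265,230),.085+.038); print("bar",b,inv(b))
tb=plane("top",T(167,202),.085+.07); print("tab",tb,inv(tb))
# jar
U=lambda u,v:(u/3.3+140,v/3.3+150)
for z in(.149,): print("jar top",plane("top",U(316,303),z),"side",plane("side",(232/3+215,303/3+160),z))
print("timer",plane("top",U(483,468),.047),"turq",plane("top",U(526,275),.149),plane("top",U(163,163),.149),"wash",plane("top",U(475,85),.15), "cup",plane("top",U(85,512),.088),"marker",plane("top",U(213,482),0.01),plane("top",U(408,498),0.01))
np.save("pics/S.npy",Sc)
# overlay in side
s=cv2.imread("pics/side0.png")
for p in [S(.11,.17,0),S(.11,-.17,0),S(-.11,.17,0),S(-.11,-.17,0)]:
    print(proj("side",p))
E
```

```text
[[ 0.6513  0.0274  0.085 ]
 [ 0.6261 -0.3108  0.085 ]
 [ 0.4311  0.0441  0.085 ]
 [ 0.4081 -0.2923  0.085 ]]
[ 0.5292 -0.1328 -0.0738] -4.226774460919386 [-0.5234 -0.0358 -0.149  -0.1216 -0.338  -0.4114  0.9746  0.4911]
knob [ 0.492 -0.063  0.159] [-0.0422  0.0669]
pivot [ 0.4314 -0.0621  0.133 ] [-0.1028  0.0633]
bar [ 0.5314 -0.0698  0.123 ] [-0.0024  0.063 ]
tab [ 0.5396 -0.0148  0.155 ] [0.0016 0.1185]
jar top [0.4864 0.3035 0.149 ] side [0.4844 0.3022 0.149 ]
timer [0.3934 0.2106 0.047 ] turq [0.4997 0.1745 0.149 ] [0.5793 0.3999 0.149 ] wash [0.6236 0.2039 0.15  ] cup [0.3694 0.4599 0.088 ] marker [0.3942 0.3982 0.01  ] [0.3789 0.2649 0.01  ]
[[286.5359 218.3527]]
[[340.9126 174.6065]]
[[352.8021 237.7248]]
[[401.1612 189.2115]]
```

Candidates for the jar, as (column, row) in the top picture:
- **(236,242):** blue cap, standing alone on the bench left of the shaker. It is also at side (292,261).
- **(302,238) and (190,199):** turquoise, so excluded.
- **(585,163):** blue cap, but right of the shaker.
- **The blue caps at the back:** under the shelf.

The crop confirms (236,242): grey-white body and a blue cap. The lever knob is at (417,232), locked, and the grip tab is at (392,210).

```bash
cat > d.py <<'E'
import sys
from h import *
from rig import arm
# usage: d.py x y z yaw  -> total deltas in servo units from measured pose
s=arm.observe(); p=np.array(s["ee_pos"]); Rm=R.from_euler('xyz',s["eef_rot"],degrees=True)
np.set_printoptions(precision=4,suppress=True)
print("t",round(s["time_s"],2),"p",p,"rpy",np.round(s["eef_rot"],1),"F",np.round(s["force"],1),"w",round(s["gripper_width"],4),"q",np.round(s["joint_pos"],0))
if len(sys.argv)>4:
    t=np.array([float(a) for a in sys.argv[1:4]]); Rt=R.from_euler('xyz',[180,0,float(sys.argv[4])],degrees=True)
    print("shift",Rm.inv().apply(t-p)/.15,"turn",(Rm.inv()*Rt).as_rotvec()/2/np.pi)
E
python3 d.py 0.492 -0.063 0.25 -94.2
```

```text
t 0.1 p [ 0.1982 -0.5922  0.2073] rpy [180.    0.1 -71.5] F [-0.1 -0.7 -0.8] w 0.0852 q [68. 22.  1. 79. -0. 80. -3.]
shift [-2.7249 -2.9772 -0.28  ] turn [0.0001 0.0003 0.0631]
```

Emit:
{"api": "servo_tool", "payload": {
  "deltas": [
    [-0.1, -0.11, -0.1, 0, 0, 0, 0],
    [-0.3, -0.33, -0.28, 0, 0, 0, 0],
    [-0.5, -0.55, -0.28, 0, 0, 0, 0],
    [-0.7, -0.77, -0.28, 0, 0, 0, 0.3],
    [-0.9, -0.98, -0.28, 0, 0, 0, 0.6]
  ]
}}

```text
time_s: 0.52
ee_pos: [0.2875, -0.4313, 0.2503]
eef_rot: [-180.0, -0.0, -71.5]
force: [0.8, 0.2, 0.1]
gripper_width: 0.0637
```

Emit:
{"api": "servo_tool", "payload": {
  "deltas": [
    [-0.18, -0.2, 0, 0, 0, 0, 0.6],
    [-0.36, -0.4, 0, 0, 0, 0, 0.6],
    [-0.54, -0.6, 0, 0, 0, 0, 0.6],
    [-0.72, -0.8, 0, 0, 0, 0, 0.6],
    [-0.9, -0.98, 0, 0, 0, 0, 0.6]
  ]
}}

```text
time_s: 0.93
ee_pos: [0.3841, -0.2559, 0.2499]
eef_rot: [180.0, 0.0, -71.5]
force: [2.1, -0.5, 0.9]
gripper_width: 0.0339
```

Emit:
{"api": "servo_tool", "payload": {
  "deltas": [
    [-0.18, -0.2, 0, 0, 0, 0.01, 0.6],
    [-0.36, -0.4, 0, 0, 0, 0.02, 0.6],
    [-0.54, -0.6, 0, 0, 0, 0.035, 0.6],
    [-0.72, -0.8, 0, 0, 0, 0.05, 0.6],
    [-0.85, -0.95, 0, 0, 0, 0.063, 0.6]
  ]
}}

```text
time_s: 1.35
ee_pos: [0.4789, -0.0886, 0.2501]
eef_rot: [-180.0, 0.0, -94.3]
force: [0.8, -0.7, 0.4]
gripper_width: 0.0344
```

```bash
python3 d.py 0.492 -0.063 0.25 -94.2
```

```text
t 1.35 p [ 0.4789 -0.0886  0.2501] rpy [-180.     0.   -94.3] F [ 0.8 -0.7  0.4] w 0.0344 q [ 31.   5. -26.  94.   2.  81. -89.]
shift [-0.1766 -0.0742  0.0007] turn [-0.      0.0001 -0.0003]
```

Emit:
{"api": "servo_tool", "payload": {
  "deltas": [
    [-0.1, -0.04, 0, 0, 0, 0, 0.6],
    [-0.177, -0.075, 0.1, 0, 0, 0, 0.6],
    [-0.177, -0.075, 0.25, 0, 0, 0, 0.6],
    [-0.177, -0.075, 0.4, 0, 0, 0, 0.6],
    [-0.177, -0.075, 0.4, 0, 0, 0, 0.6]
  ]
}}

```text
time_s: 1.77
ee_pos: [0.4886, -0.066, 0.1857]
eef_rot: [179.6, 0.1, -94.1]
force: [-0.9, 0.8, -1.2]
gripper_width: 0.0341
```

```bash
cat > snap.py <<'E'
import sys
from rig import arm
import cv2
tag=sys.argv[1]; x0,y0,x1,y1=map(int,sys.argv[3:7]); n=sys.argv[2]
c=arm.capture(n)["img"][:,:,::-1]; cv2.imwrite(f"pics/{tag}_full.png",c)
f=min(800/(x1-x0),600/(y1-y0)); cv2.imwrite(f"pics/{tag}.png",cv2.resize(c[y0:y1,x0:x1],None,fx=f,fy=f,interpolation=cv2.INTER_CUBIC)); print("scale",f)
E
python3 snap.py s1 side 270 110 430 230; python3 snap.py t1 top 350 150 530 285
```

```text
scale 5.0
scale 4.444444444444445
```

View pics/s1.png

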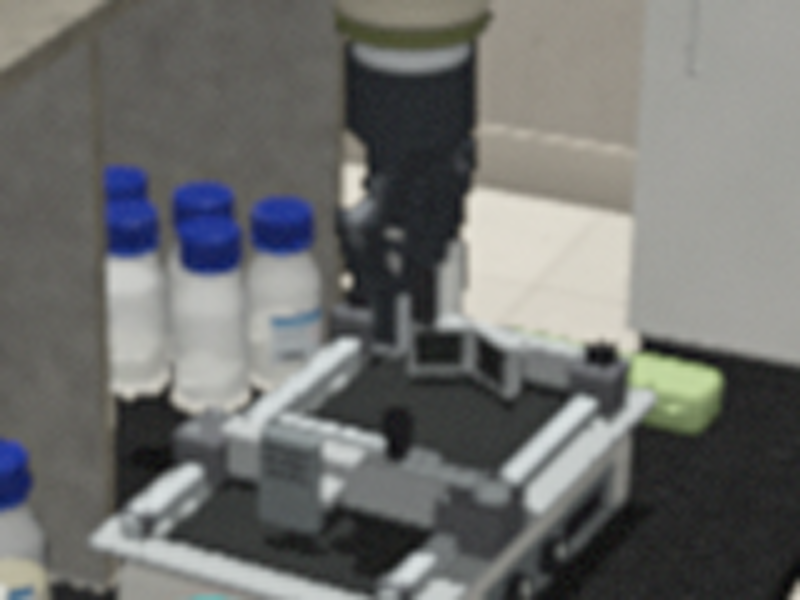

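View pics/t1.png

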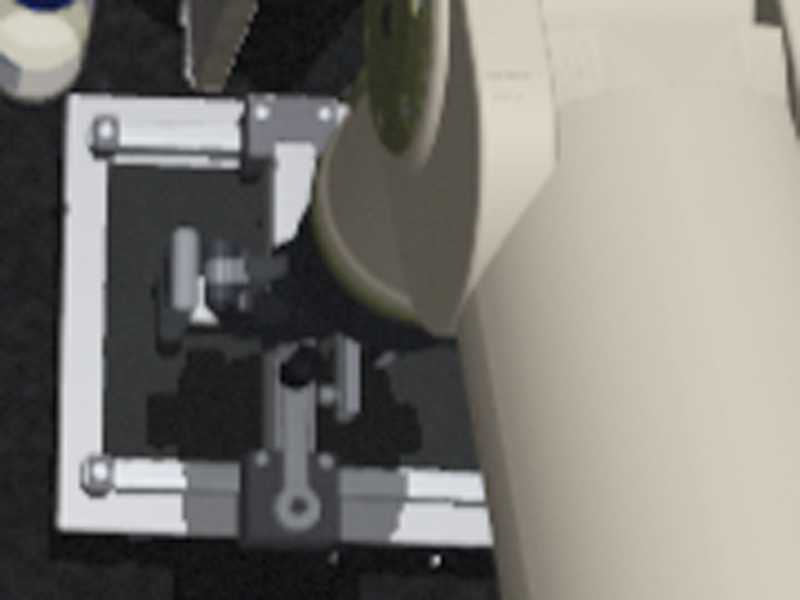

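```bash
python3 d.py 0.492 -0.063 0.2 -94.2
python3 - <<'E'
from h import *
for n in("side","top"):
  for z in (.178,.186,.25,.3): print(n,z,proj(n,[.4886,-.066,z]))
E
```

```text
t 1.87 p [ 0.4907 -0.0665  0.1899] rpy [179.9   0.  -94.2] F [ 0.  -0.2  0.7] w 0.0341 q [ 29.   8. -27.  99.   4.  74. -94.]
shift [-0.0239 -0.007  -0.0676] turn [0.0003 0.0001 0.    ]
side 0.178 [[350.53555919 187.74358455]]
side 0.186 [[350.59700014 185.2695904 ]]
side 0.25 [[351.09944658 165.03797841]]
side 0.3 [[351.50600554 148.66739139]]
top 0.178 [[420.91316962 231.43080982]]
top 0.186 [[421.6807182  230.49005973]]
top 0.25 [[428.30035566 222.37666509]]
top 0.3 [[434.14766106 215.20988345]]
```

Run:
```python
import cv2,numpy as np
for n,b in(("t1",(385,190,465,250)),("s1",(325,150,385,205))):
    i=cv2.imread(f"pics/{n}_full.png")[b[1]:b[3],b[0]:b[2]].astype(float)
    i=255*(i/255)**.5
    cv2.imwrite(f"pics/{n}_z.png",cv2.resize(i.astype(np.uint8),None,fx=10,fy=10,interpolation=cv2.INTER_CUBIC))
```

```text
(no output)
```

View pics/t1_z.png

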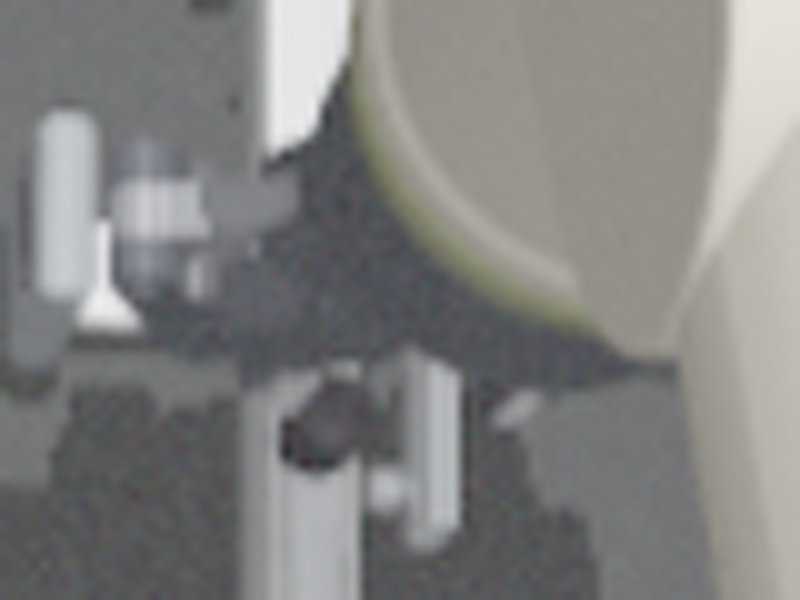

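View pics/s1_z.png

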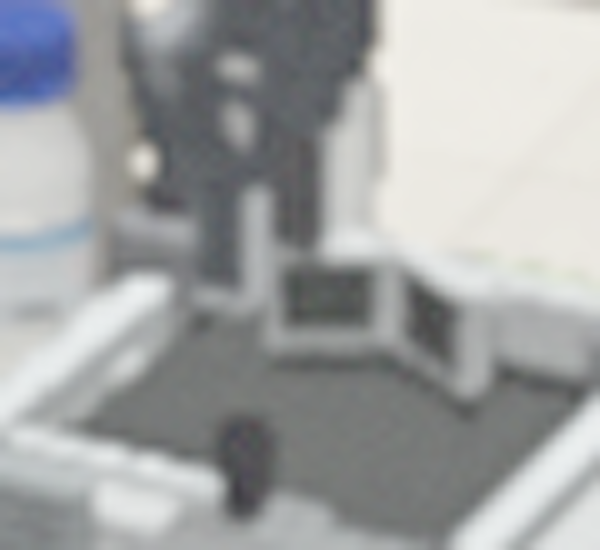

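```bash
python3 snap.py s2 side 300 100 400 200; python3 snap.py t2 top 0 0 640 480;python3 d.py
python3 - <<'E'
from h import *
for z in (.17,.186,.2,.22): print(z,plane("side",(354,177),z))
E
```

```text
scale 6.0
scale 1.25
t 1.97 p [ 0.492  -0.0667  0.1916] rpy [-179.9   -0.   -94.2] F [-0.2 -0.   1.2] w 0.0339 q [ 29.   8. -27.  99.   4.  74. -94.]
0.17 [ 0.51324643 -0.15063444  0.17      ]
0.186 [ 0.50083782 -0.12020739  0.186     ]
0.2 [ 0.48998029 -0.09358373  0.2       ]
0.22 [ 0.47446953 -0.05554992  0.22      ]
```

View pics/s2.png

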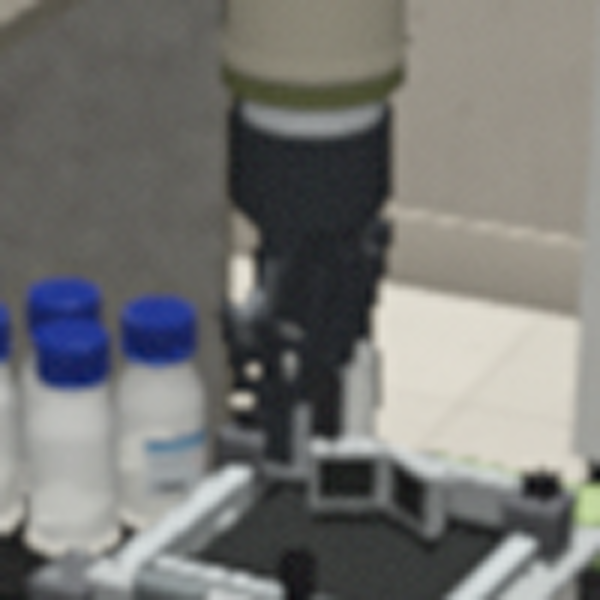

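View pics/t2.png

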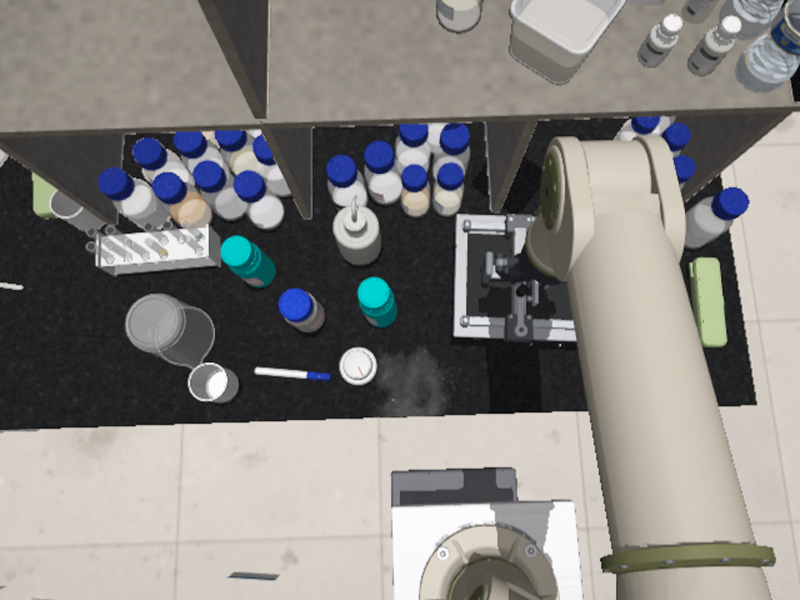

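Emit:
{"api": "servo_tool", "payload": {
  "deltas": [
    [-0.02, 0, 0.05, 0, 0, 0, 0.3],
    [-0.02, 0, 0.1, 0, 0, 0, 0.3],
    [-0.02, 0, 0.16, 0, 0, 0, 0.3],
    [-0.02, 0, 0.2, 0, 0, 0, 0.3],
    [-0.02, 0, 0.2, 0, 0, 0, 0.3]
  ]
}}

```text
time_s: 2.38
ee_pos: [0.4904, -0.0635, 0.1583]
eef_rot: [179.8, 0.0, -94.2]
force: [0.6, 0.1, 0.7]
gripper_width: 0.0599
```

```bash
python3 snap.py s3 side 310 130 390 210; python3 snap.py t3 top 380 190 460 250;python3 d.py
```

```text
scale 7.5
scale 10.0
t 2.48 p [ 0.4913 -0.0635  0.1597] rpy [179.9   0.  -94.2] F [0.5 0.5 0.4] w 0.0596 q [ 28.  10. -28. 101.   5.  70. -94.]
```

View pics/s3.png

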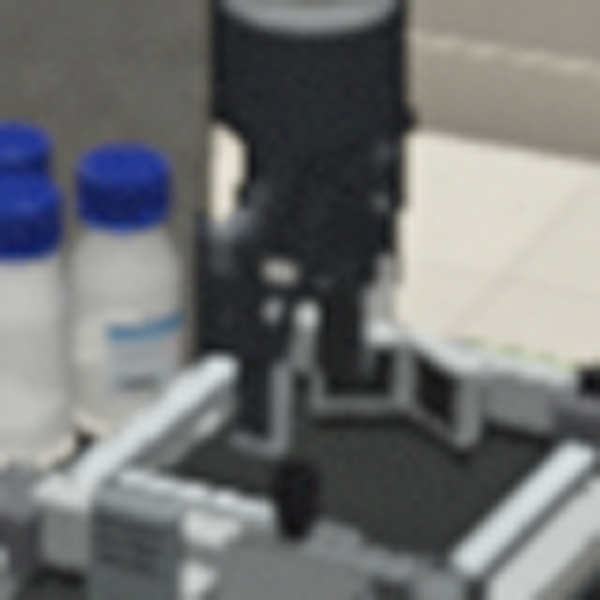

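View pics/t3.png

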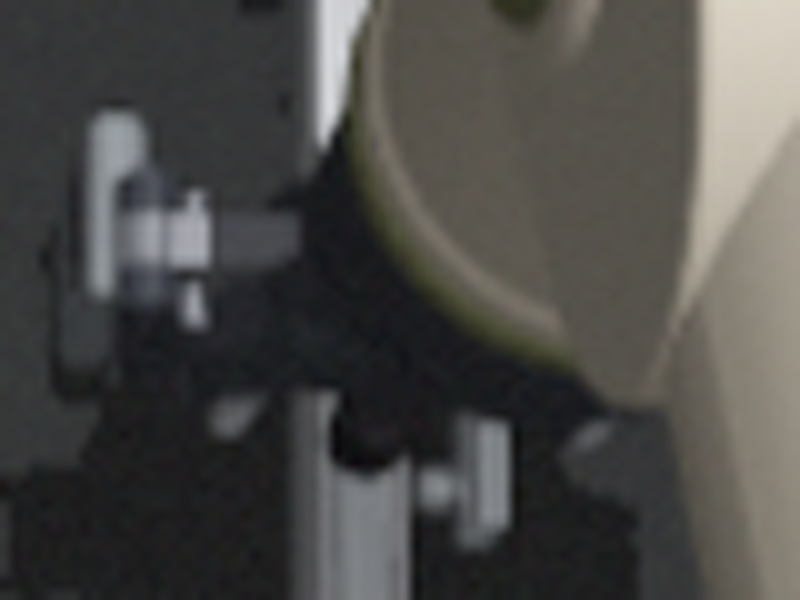

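Run:
```python
from h import *
c=np.array([.4913,-.0635,.1597]);a=np.radians(-94.2);u=np.array([np.cos(a),np.sin(a),0]);v=np.array([-u[1],u[0],0])
for s in(-1,1):
  for dz in (0,.01,.02,.04):
   for w in(-.011,.011):
    P=c+s*u*.03+v*w+[0,0,dz]; print(s,dz,w,P.round(3),"side",proj("side",P).round(1),"top",proj("top",P).round(1))
```

```text
-1 0 -0.011 [ 0.483 -0.033  0.16 ] side [[347.8 198.6]] top [[402.8 237. ]]
-1 0 0.011 [ 0.504 -0.034  0.16 ] side [[341.  196.9]] top [[402.9 226.4]]
-1 0.01 -0.011 [ 0.483 -0.033  0.17 ] side [[347.8 195.6]] top [[403.6 235.9]]
-1 0.01 0.011 [ 0.504 -0.034  0.17 ] side [[341.  193.8]] top [[403.7 225.2]]
-1 0.02 -0.011 [ 0.483 -0.033  0.18 ] side [[347.9 192.4]] top [[404.4 234.8]]
-1 0.02 0.011 [ 0.504 -0.034  0.18 ] side [[341.1 190.7]] top [[404.4 223.9]]
-1 0.04 -0.011 [ 0.483 -0.033  0.2  ] side [[348.1 186.2]] top [[406.  232.5]]
-1 0.04 0.011 [ 0.504 -0.034  0.2  ] side [[341.2 184.4]] top [[406.  221.4]]
1 0 -0.011 [ 0.478 -0.093  0.16 ] side [[357.2 190.3]] top [[432.9 238.2]]
1 0 0.011 [ 0.5   -0.094  0.16 ] side [[350.6 188.6]] top [[432.8 227.5]]
1 0.01 -0.011 [ 0.478 -0.093  0.17 ] side [[357.3 187.2]] top [[434.  237.1]]
1 0.01 0.011 [ 0.5   -0.094  0.17 ] side [[350.7 185.6]] top [[433.9 226.3]]
1 0.02 -0.011 [ 0.478 -0.093  0.18 ] side [[357.4 184.2]] top [[435.1 236. ]]
1 0.02 0.011 [ 0.5   -0.094  0.18 ] side [[350.7 182.5]] top [[435.  225.1]]
1 0.04 -0.011 [ 0.478 -0.093  0.2  ] side [[357.6 178. ]] top [[437.3 233.7]]
1 0.04 0.011 [ 0.5   -0.094  0.2  ] side [[350.9 176.4]] top [[437.2 222.6]]
```

Emit:
{"api": "servo_tool", "payload": {
  "deltas": [
    [0, 0, 0.03, 0, 0, 0, 0.5],
    [0, 0, 0.06, 0, 0, 0, 0.6],
    [0, 0, 0.095, 0, 0, 0, 0.6],
    [0, 0, 0.095, 0, 0, 0, 0.6],
    [0, 0, 0.095, 0, 0, 0, 0.6]
  ]
}}

```text
time_s: 2.9
ee_pos: [0.4912, -0.0634, 0.1454]
eef_rot: [179.9, 0.0, -94.2]
force: [-0.5, -0.1, 0.7]
gripper_width: 0.0342
```

```bash
python3 snap.py s4 side 310 130 390 210; python3 snap.py t4 top 380 190 460 250;python3 d.py
```

```text
scale 7.5
scale 10.0
t 3.0 p [ 0.4916 -0.0634  0.146 ] rpy [-180.     0.   -94.2] F [0.1 0.7 0.2] w 0.0343 q [ 28.  10. -28. 103.   5.  68. -95.]
```

View pics/s4.png

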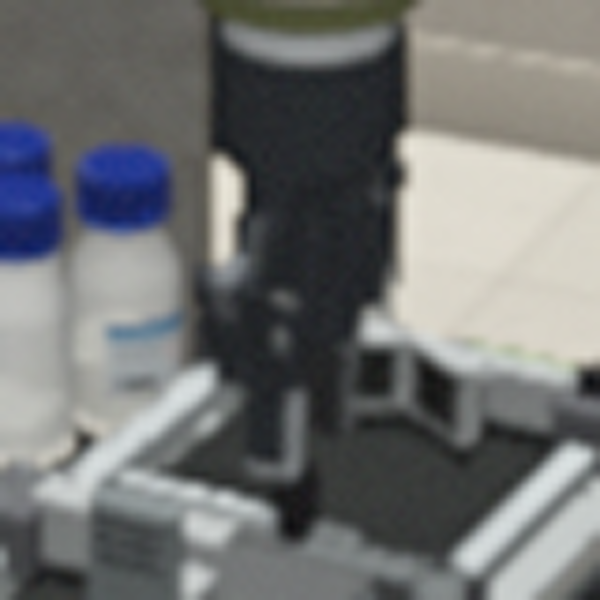

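View pics/t4.png

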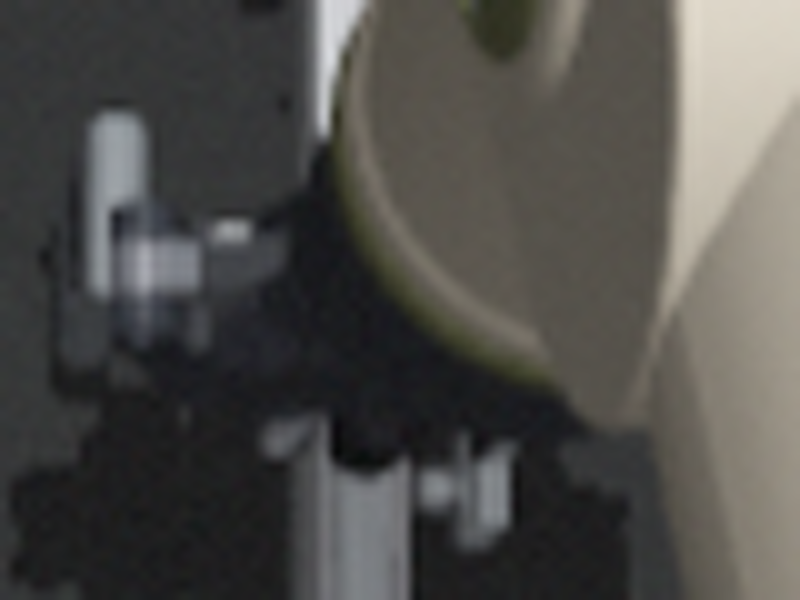

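Emit:
{"api": "servo_tool", "payload": {
  "deltas": [
    [0, 0, 0.02, 0, 0, 0, 0.6],
    [0, 0, 0.04, 0, 0, 0, 0.6],
    [0, 0, 0.06, 0, 0, 0, 0.6],
    [0, 0, 0.08, 0, 0, 0, 0.6],
    [0, 0, 0.08, 0, 0, 0, 0.6]
  ]
}}

```text
time_s: 3.42
ee_pos: [0.491, -0.0634, 0.133]
eef_rot: [179.9, 0.0, -94.2]
force: [-0.4, -0.3, -0.1]
gripper_width: 0.0346
```

```bash
python3 snap.py s5 side 310 130 390 210; python3 d.py
```

```text
scale 7.5
t 3.47 p [ 0.4912 -0.0634  0.1334] rpy [180.    0.  -94.2] F [-0.2 -0.6 -0.5] w 0.0343 q [ 28.  11. -27. 104.   5.  67. -95.]
```

View pics/s5.png

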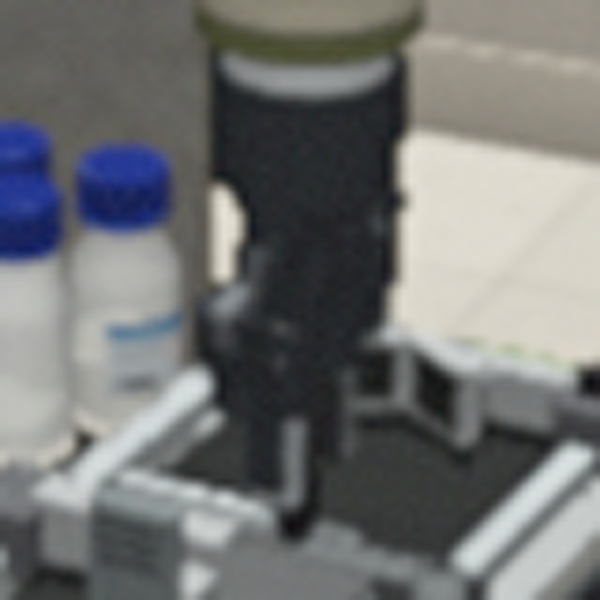

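Emit:
{"api": "servo_tool", "payload": {
  "deltas": [
    [0, 0, 0.025, 0, 0, 0, 0.6],
    [0, 0, 0.05, 0, 0, 0, 0.6],
    [0, 0, 0.05, 0, 0, 0, 0.7],
    [0, 0, 0.05, 0, 0, 0, 0.85],
    [0, 0, 0.05, 0, 0, 0, 0.95]
  ],
  "grip_force": 20
}}

```text
time_s: 3.88
ee_pos: [0.4913, -0.0637, 0.1261]
eef_rot: [180.0, -0.0, -94.2]
force: [1.0, -1.4, -3.1]
gripper_width: 0.0176
```

```bash
python3 snap.py s6 side 310 130 390 210; python3 snap.py t6 top 380 190 460 250;python3 d.py
```

```text
scale 7.5
scale 10.0
t 3.98 p [ 0.4913 -0.0637  0.1261] rpy [180.   -0.  -94.2] F [ 1.2 -1.  -4.1] w 0.0172 q [ 28.  11. -27. 104.   6.  66. -95.]
```

View pics/s6.png

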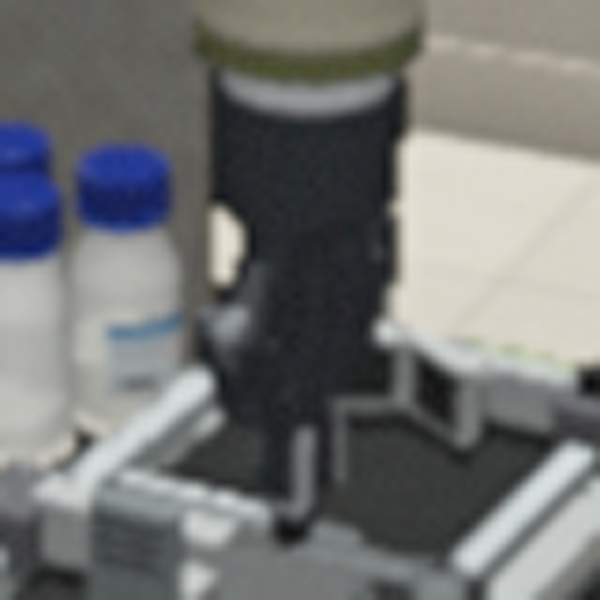

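View pics/t6.png

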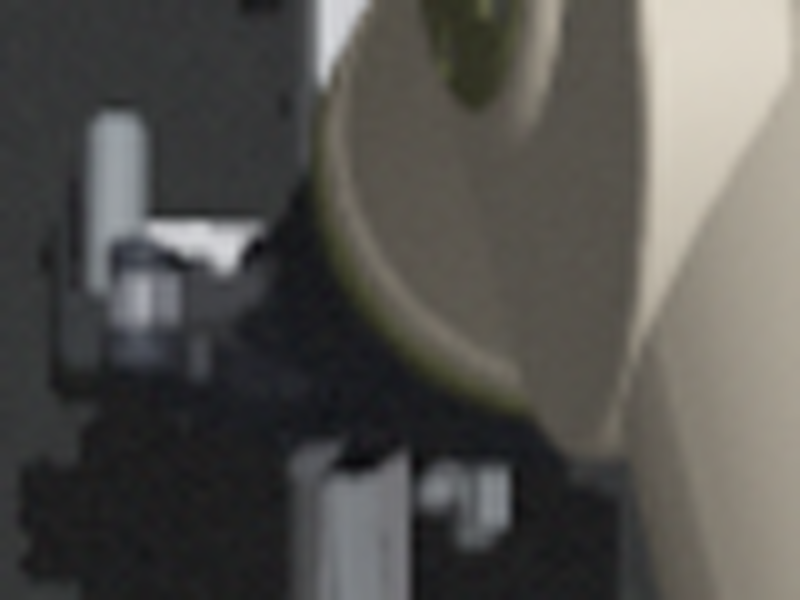

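Emit:
{"api": "servo_tool", "payload": {
  "deltas": [
    [-0.043, 0.002, -0.005, 0, 0, -0.0167, 0.95],
    [-0.086, 0.009, -0.01, 0, 0, -0.0333, 0.95],
    [-0.128, 0.02, -0.01, 0, 0, -0.05, 0.95],
    [-0.168, 0.036, -0.01, 0, 0, -0.0667, 0.95],
    [-0.207, 0.055, -0.01, 0, 0, -0.0833, 0.95]
  ]
}}

```text
time_s: 4.4
ee_pos: [0.4836, -0.0323, 0.1263]
eef_rot: [179.8, 0.1, -63.9]
force: [-2.6, -3.6, -9.1]
gripper_width: 0.0173
```

```bash
python3 snap.py t7 top 360 180 480 270;python3 d.py
```

```text
scale 6.666666666666667
t 4.45 p [ 0.4831 -0.0309  0.1263] rpy [179.8   0.1 -63.4] F [ -2.9  -2.1 -10.6] w 0.0174 q [ 29.  11. -32. 105.   6.  66. -69.]
```

View pics/t7.png

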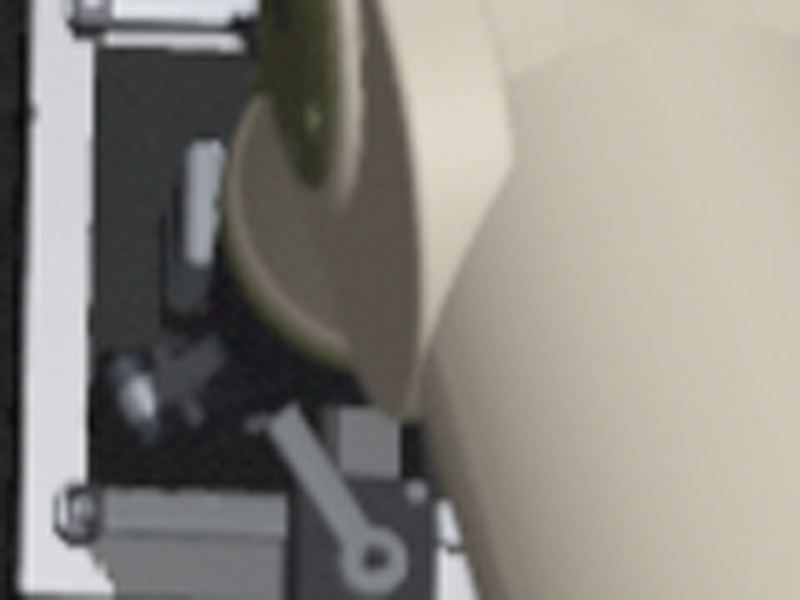

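Emit:
{"api": "servo_tool", "payload": {
  "deltas": [
    [-0.043, 0.002, 0.01, 0, 0, -0.0167, 0.95],
    [-0.086, 0.009, 0.016, 0, 0, -0.0333, 0.95],
    [-0.128, 0.02, 0.016, 0, 0, -0.05, 0.95],
    [-0.168, 0.036, 0.016, 0, 0, -0.0667, 0.95],
    [-0.207, 0.055, 0.016, 0, 0, -0.0833, 0.95]
  ]
}}

```text
time_s: 4.87
ee_pos: [0.4644, -0.008, 0.1259]
eef_rot: [180.0, -0.0, -34.1]
force: [-3.0, -2.5, 1.5]
gripper_width: 0.0171
```

```bash
python3 d.py
```

```text
t 4.87 p [ 0.4644 -0.008   0.1259] rpy [180.   -0.  -34.1] F [-3.  -2.5  1.5] w 0.0171 q [ 31.   8. -36. 108.   5.  65. -42.]
```

Emit:
{"api": "servo_tool", "payload": {
  "deltas": [
    [-0.043, 0.002, 0, 0, 0, -0.0167, 0.95],
    [-0.086, 0.009, 0, 0, 0, -0.0333, 0.95],
    [-0.128, 0.02, 0, 0, 0, -0.05, 0.95],
    [-0.168, 0.036, 0, 0, 0, -0.0667, 0.95],
    [-0.207, 0.055, 0, 0, 0, -0.0833, 0.95]
  ]
}}

```text
time_s: 5.28
ee_pos: [0.4345, 0.0026, 0.126]
eef_rot: [180.0, -0.1, -4.1]
force: [-0.4, -2.9, -1.0]
gripper_width: 0.0172
```

```bash
python3 snap.py t8 top 340 180 500 300;python3 d.py
```

```text
scale 5.0
t 5.33 p [0.4335 0.0028 0.1259] rpy [180.   -0.   -3.6] F [-4.2 -1.6  1.8] w 0.0171 q [ 34.   4. -39. 112.   3.  65. -11.]
```

View pics/t8.png

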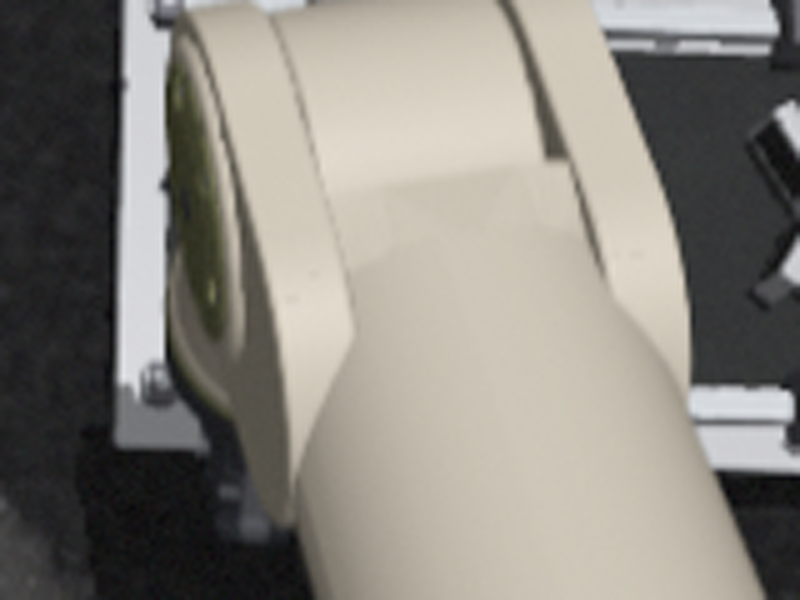

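Emit:
{"api": "servo_tool", "payload": {
  "deltas": [
    [-0.015, 0, 0, 0, 0, -0.006, 0.95],
    [-0.03, 0.001, 0, 0, 0, -0.011, 0.95],
    [-0.03, 0.001, 0, 0, 0, -0.011, 0.95],
    [-0.03, 0.001, 0, 0, 0, -0.011, 0.95],
    [-0.03, 0.001, 0, 0, 0, -0.011, 0.95]
  ]
}}

```text
time_s: 5.75
ee_pos: [0.4312, 0.0028, 0.1261]
eef_rot: [180.0, -0.2, -0.5]
force: [4.8, -3.1, -4.9]
gripper_width: 0.0171
```

Emit:
{"api": "servo_tool", "payload": {
  "deltas": [
    [0, 0, 0, 0, 0, 0, 0.6],
    [0, 0, 0, 0, 0, 0, 0.5],
    [0, 0, 0, 0, 0, 0, 0.5],
    [0, 0, -0.1, 0, 0, 0, 0.5],
    [0, 0, -0.3, 0, 0, 0, 0.5]
  ]
}}

```text
time_s: 6.17
ee_pos: [0.4274, 0.0036, 0.1683]
eef_rot: [-179.9, 0.4, -0.3]
force: [0.5, -0.6, -0.3]
gripper_width: 0.0425
```

```bash
python3 d.py 0.4855 0.303 0.34 -4
```

```text
t 6.17 p [0.4274 0.0036 0.1683] rpy [-179.9    0.4   -0.3] F [ 0.5 -0.6 -0.3] w 0.0425 q [ 35.   1. -39. 109.   1.  71.  -5.]
shift [ 0.3701 -1.9998 -1.1444] turn [-0.0002  0.001   0.0103]
```

Emit:
{"api": "servo_tool", "payload": {
  "deltas": [
    [0.05, 0, -0.25, 0, 0, 0, 0.3],
    [0.1, -0.15, -0.45, 0, 0, 0, 0],
    [0.2, -0.35, -0.6, 0, 0, 0, 0],
    [0.3, -0.6, -0.6, 0, 0, 0, 0],
    [0.37, -0.85, -0.6, 0, 0, 0, 0]
  ]
}}

```text
time_s: 6.58
ee_pos: [0.4878, 0.1316, 0.2625]
eef_rot: [-180.0, -0.2, -0.5]
force: [0.8, 0.1, -1.0]
gripper_width: 0.0852
```

Emit:
{"api": "servo_tool", "payload": {
  "deltas": [
    [0, -0.25, 0, 0, 0, 0, 0],
    [0, -0.5, 0, 0, 0, 0, 0],
    [0, -0.75, 0, 0, 0, 0, 0],
    [0, -0.98, 0, 0, 0, 0, 0],
    [0, -1, 0, 0, 0, 0, 0]
  ]
}}

```text
time_s: 7.0
ee_pos: [0.4834, 0.2882, 0.2603]
eef_rot: [-179.8, 0.1, 0.2]
force: [-1.2, 0.6, -0.0]
gripper_width: 0.0855
```

```bash
python3 snap.py t9 top 0 0 640 480; python3 snap.py s9 side 200 150 420 315;python3 d.py 0.4855 0.303 0.2 0
```

```text
scale 1.25
scale 3.6363636363636362
t 7.1 p [0.4853 0.2831 0.2602] rpy [-179.9    0.1   -0. ] F [-0.1 -1.3  0.6] w 0.0853 q [  5.  20. -50.  82.  15.  86. -45.]
shift [ 0.002  -0.1323  0.4015] turn [-0.0002  0.0002 -0.0001]
```

View pics/t9.png

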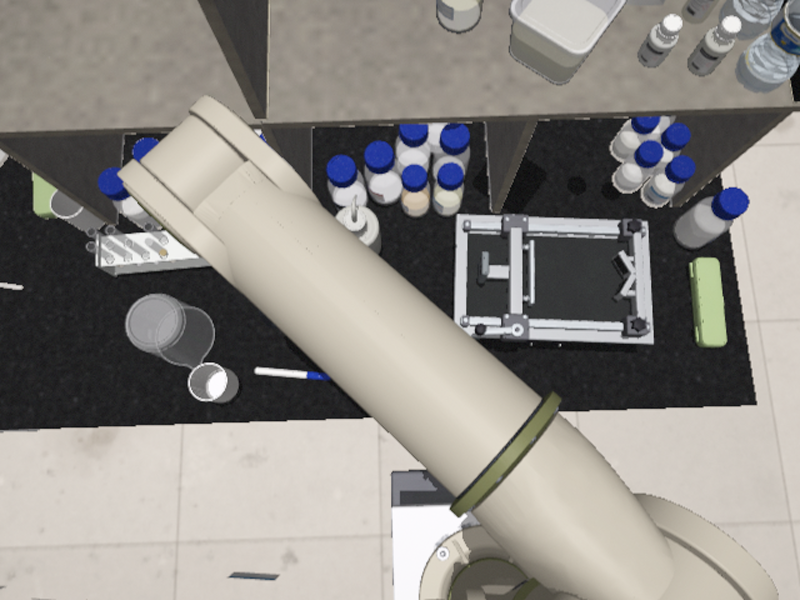

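View pics/s9.png

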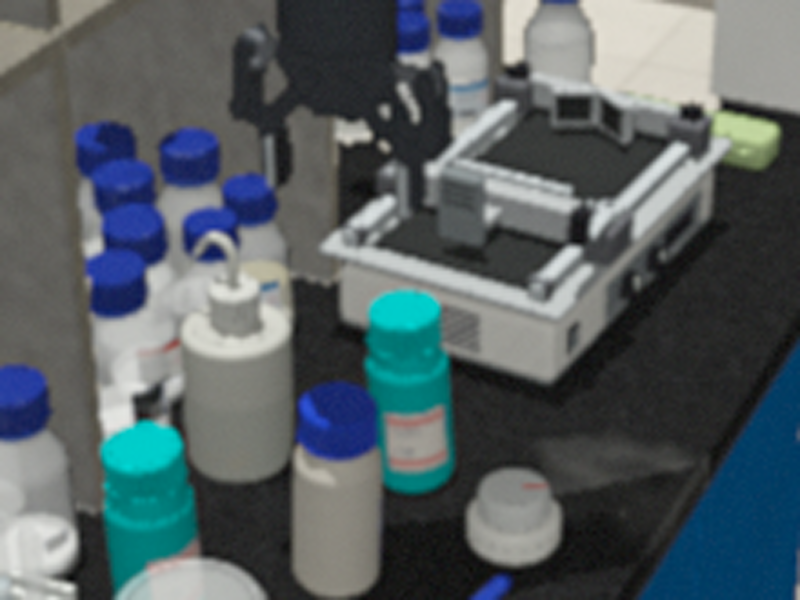

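Run:
```python
from h import *
for dz in(-.008,.005,.02,.03):
  for s in(-1,1): print(dz,s,proj("side",[.4853+s*.047,.2831,.2602+dz]).round(1))
```

```text
-0.008 -1 [[312.3 225.1]]
-0.008 1 [[277.2 216.6]]
0.005 -1 [[312.2 220.3]]
0.005 1 [[277.  211.8]]
0.02 -1 [[312.1 214.7]]
0.02 1 [[276.7 206.3]]
0.03 -1 [[312.1 210.9]]
0.03 1 [[276.5 202.6]]
```

Emit:
{"api": "servo_tool", "payload": {
  "deltas": [
    [0, -0.07, 0, 0, 0, 0, 0],
    [0, -0.132, 0.1, 0, 0, 0, 0],
    [0.002, -0.132, 0.3, 0, 0, 0, 0],
    [0.002, -0.132, 0.5, 0, 0, 0, 0],
    [0.002, -0.132, 0.6, 0, 0, 0, 0]
  ]
}}

```text
time_s: 7.52
ee_pos: [0.4867, 0.2979, 0.1672]
eef_rot: [179.8, 0.1, -0.4]
force: [-0.4, -0.9, 0.5]
gripper_width: 0.0854
```

Emit:
{"api": "servo_tool", "payload": {
  "deltas": [
    [0, 0, 0.1, 0, 0, 0, 0],
    [0, 0, 0.23, 0, 0, 0, 0],
    [0, 0, 0.23, 0, 0, 0, 0],
    [0, 0, 0.23, 0, 0, 0, 0],
    [0, 0, 0.23, 0, 0, 0, 0]
  ]
}}

```text
time_s: 7.93
ee_pos: [0.4878, 0.3, 0.1372]
eef_rot: [-180.0, -0.1, -0.3]
force: [0.6, 1.0, -0.3]
gripper_width: 0.0853
```

```bash
python3 snap.py t10 top 170 180 330 300; python3 snap.py s10 side 230 190 350 280;python3 d.py 0.4855 0.303 0.1 0
```

```text
scale 5.0
scale 6.666666666666667
t 8.03 p [0.4878 0.3006 0.1376] rpy [-179.9   -0.1   -0.3] F [ 0.6 -1.4  0.3] w 0.0857 q [  2.  25. -49.  91.  20.  72. -50.]
shift [-0.0159 -0.0156  0.2504] turn [-0.0002 -0.0003 -0.0009]
```

View pics/t10.png

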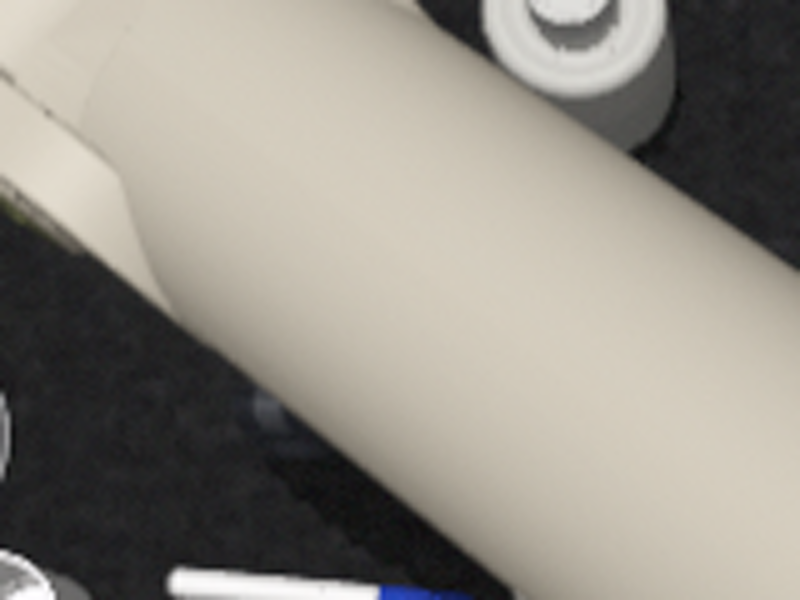

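View pics/s10.png

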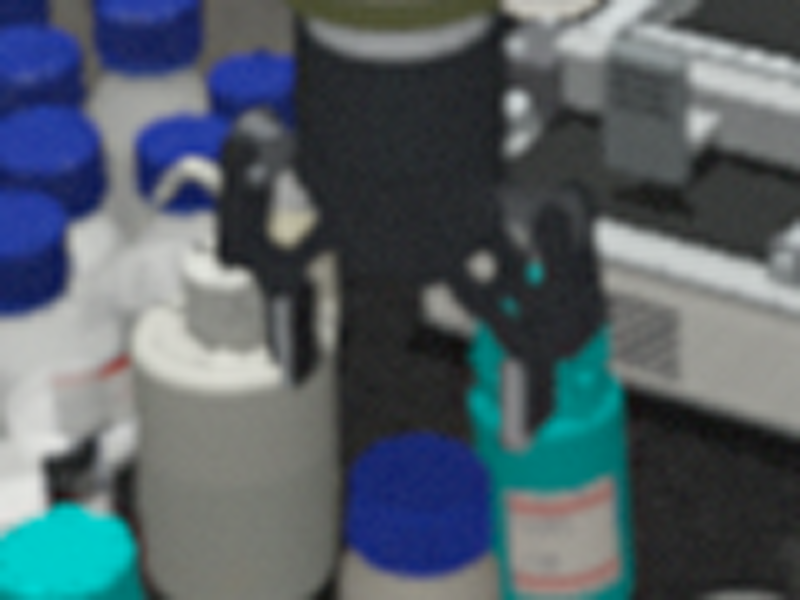

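Run:
```python
from h import *
for dz in(.005,.02,.03,.04,.05):
  for s in(-1,1): print(dz,s,proj("side",[.4878+s*.045,.3006,.1376+dz]).round(1),proj("top",[.4878+s*.045,.3006,.1376+dz]).round(1))
print(proj("side",[[.4855,.303,.149],[.4855,.303,.12]]),proj("top",[[.4878-.06,.3006,.22],[.4878-.06,.3006,.25]]))
```

```text
0.005 -1 [[307.9 267. ]] [[237.6 263.6]]
0.005 1 [[275.4 258.1]] [[237.9 220.4]]
0.02 -1 [[307.8 261.9]] [[236.3 262.3]]
0.02 1 [[275.2 253. ]] [[236.6 218.5]]
0.03 -1 [[307.7 258.4]] [[235.4 261.5]]
0.03 1 [[275.  249.6]] [[235.7 217.2]]
0.04 -1 [[307.7 254.9]] [[234.5 260.6]]
0.04 1 [[274.8 246.2]] [[234.8 215.9]]
0.05 -1 [[307.6 251.4]] [[233.5 259.7]]
0.05 1 [[274.6 242.7]] [[233.9 214.6]]
[[291.76325496 261.05371392]
 [292.10679369 270.81639214]] [[230.24856561 264.65301594]
 [227.07631398 261.91792692]]
```

Emit:
{"api": "servo_tool", "payload": {
  "deltas": [
    [-0.016, -0.016, 0.1, 0, 0, 0, 0],
    [-0.016, -0.016, 0.2, 0, 0, 0, 0],
    [-0.016, -0.016, 0.3, 0, 0, 0, 0],
    [-0.016, -0.016, 0.304, 0, 0, 0, 0],
    [-0.016, -0.016, 0.304, 0, 0, 0, 0]
  ]
}}

```text
time_s: 8.45
ee_pos: [0.4846, 0.3027, 0.0908]
eef_rot: [180.0, 0.0, -0.3]
force: [0.4, -0.4, 0.0]
gripper_width: 0.0851
```

```bash
python3 snap.py s11 side 230 200 350 290;python3 d.py 0.4855 0.303 0.092 0
```

```text
scale 6.666666666666667
t 8.5 p [0.485  0.3031 0.0915] rpy [-180.    -0.1   -0.3] F [1.1 0.9 0.5] w 0.0855 q [  1.  28. -47.  95.  22.  67. -52.]
shift [ 0.0035  0.0006 -0.0033] turn [-0.0001 -0.0001 -0.0007]
```

View pics/s11.png

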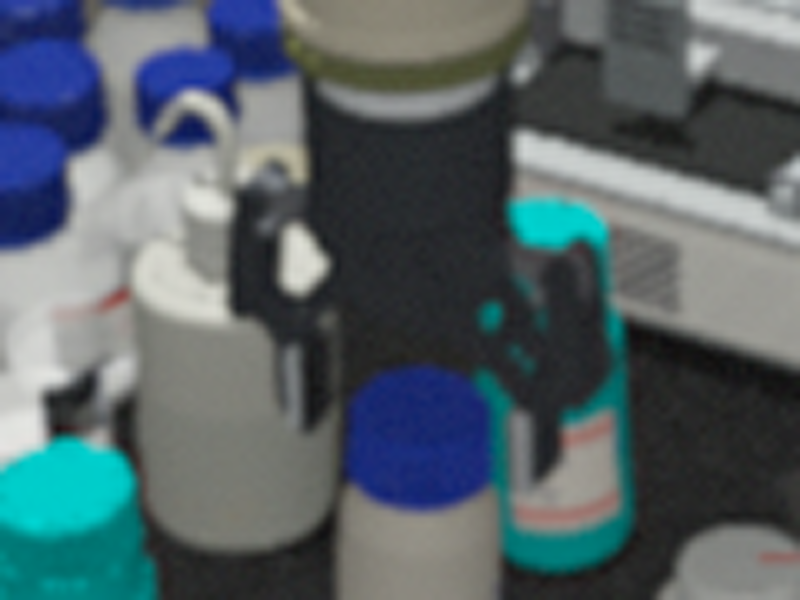

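Emit:
{"api": "servo_tool", "payload": {
  "deltas": [
    [0.003, 0, 0, 0, 0, 0, 0.2],
    [0.003, 0, 0, 0, 0, 0, 0.35],
    [0.003, 0, 0, 0, 0, 0, 0.5],
    [0.003, 0, 0, 0, 0, 0, 0.6],
    [0.003, 0, 0, 0, 0, 0, 0.6]
  ],
  "grip_force": 40
}}

```text
time_s: 8.92
ee_pos: [0.486, 0.3034, 0.0918]
eef_rot: [-179.9, -0.1, -0.3]
force: [0.2, -0.0, 6.3]
gripper_width: 0.0537
```

```bash
python3 snap.py s12 side 230 200 350 290;python3 d.py
```

```text
scale 6.666666666666667
t 8.97 p [0.486  0.3034 0.0918] rpy [-179.9   -0.1   -0.3] F [1.3 0.  5.2] w 0.0539 q [  1.  28. -47.  94.  22.  67. -52.]
```

View pics/s12.png

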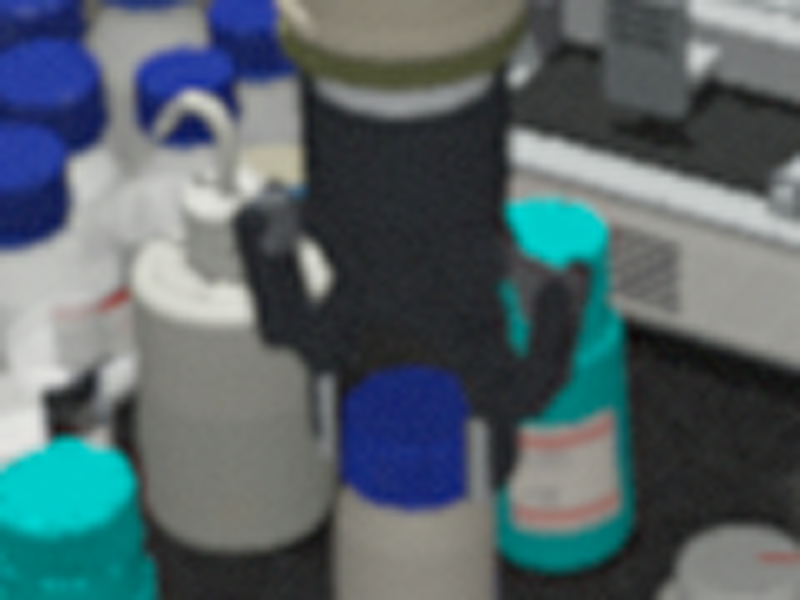

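Emit:
{"api": "servo_tool", "payload": {
  "deltas": [
    [0, 0, -0.05, 0, 0, 0, 0.6],
    [0, 0, -0.15, 0, 0, 0, 0.6],
    [0, 0, -0.35, 0, 0, 0, 0.6],
    [0, 0, -0.55, 0, 0, 0, 0.6],
    [0, 0, -0.75, 0, 0, 0, 0.6]
  ]
}}

```text
time_s: 9.38
ee_pos: [0.4841, 0.3023, 0.2038]
eef_rot: [180.0, 0.1, -0.2]
force: [1.5, 0.2, -3.5]
gripper_width: 0.0536
```

Emit:
{"api": "servo_tool", "payload": {
  "deltas": [
    [0, 0, -0.2, 0, 0, 0, 0.6],
    [0, 0, -0.4, 0, 0, 0, 0.6],
    [0, 0, -0.6, 0, 0, 0, 0.6],
    [0, 0, -0.7, 0, 0, 0, 0.6],
    [0, 0, -0.7, 0, 0, 0, 0.6]
  ]
}}

```text
time_s: 9.8
ee_pos: [0.4854, 0.3038, 0.3118]
eef_rot: [-179.8, -0.2, -0.2]
force: [1.1, 1.4, -3.2]
gripper_width: 0.0534
```

```bash
python3 snap.py s13 side 200 130 400 280;python3 d.py 0.5235 -0.213 0.31 0
```

```text
scale 4.0
t 9.85 p [0.485  0.3033 0.3091] rpy [-179.9   -0.1   -0.2] F [ 0.8  0.7 -4.8] w 0.0537 q [  2.  20. -51.  75.  16.  92. -47.]
shift [ 0.2705  3.4412 -0.0099] turn [-0.0002 -0.0003 -0.0006]
```

View pics/s13.png

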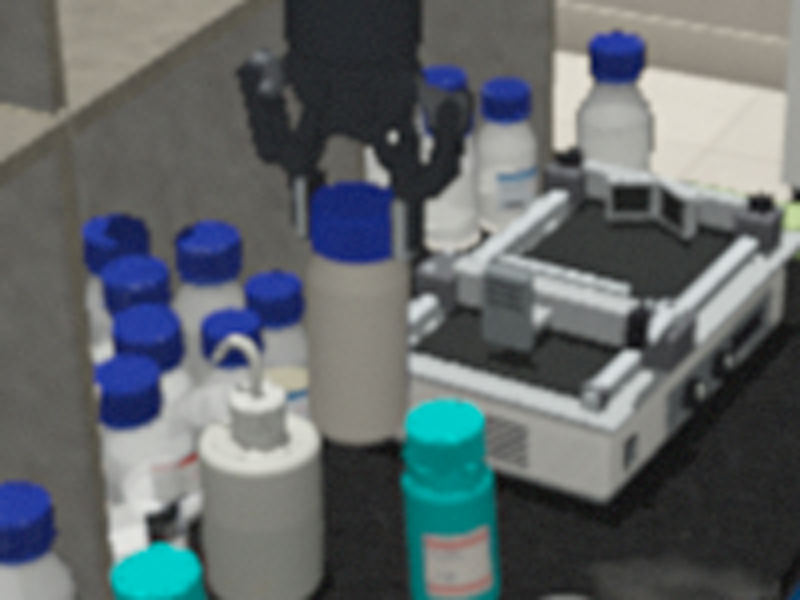

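Emit:
{"api": "servo_tool", "payload": {
  "deltas": [
    [0.02, 0.1, 0, 0, 0, 0, 0.6],
    [0.04, 0.3, 0, 0, 0, 0, 0.6],
    [0.06, 0.52, 0, 0, 0, 0, 0.6],
    [0.08, 0.75, 0, 0, 0, 0, 0.6],
    [0.1, 0.97, 0, 0, 0, 0, 0.6]
  ]
}}

```text
time_s: 10.27
ee_pos: [0.4983, 0.155, 0.3054]
eef_rot: [179.9, 0.2, -0.2]
force: [0.5, 0.3, -3.4]
gripper_width: 0.0539
```

Emit:
{"api": "servo_tool", "payload": {
  "deltas": [
    [0.02, 0.2, 0, 0, 0, 0, 0.6],
    [0.04, 0.4, 0, 0, 0, 0, 0.6],
    [0.06, 0.6, 0, 0, 0, 0, 0.6],
    [0.08, 0.8, 0, 0, 0, 0, 0.6],
    [0.08, 1.0, 0, 0, 0, 0, 0.6]
  ]
}}

```text
time_s: 10.68
ee_pos: [0.5096, 0.0051, 0.3055]
eef_rot: [-180.0, 0.2, -0.3]
force: [1.3, -0.1, -3.1]
gripper_width: 0.054
```

Emit:
{"api": "servo_tool", "payload": {
  "deltas": [
    [0.02, 0.2, 0, 0, 0, 0, 0.6],
    [0.04, 0.4, 0, 0, 0, 0, 0.6],
    [0.06, 0.6, 0, 0, 0, 0, 0.6],
    [0.08, 0.8, 0, 0, 0, 0, 0.6],
    [0.08, 1.0, 0, 0, 0, 0, 0.6]
  ]
}}

```text
time_s: 11.1
ee_pos: [0.5209, -0.1444, 0.3053]
eef_rot: [-179.9, 0.2, -0.3]
force: [-0.2, -0.5, -2.6]
gripper_width: 0.0541
```

```bash
python3 d.py 0.5238 -0.2056 0.25 -4.2
```

```text
t 11.1 p [ 0.5209 -0.1444  0.3053] rpy [-179.9    0.2   -0.3] F [-0.2 -0.5 -2.6] w 0.0541 q [ 43.  13. -37.  80.   8.  90.   6.]
shift [0.0224 0.4083 0.368 ] turn [-0.0002  0.0006  0.0109]
```

Emit:
{"api": "servo_tool", "payload": {
  "deltas": [
    [0.01, 0.15, 0, 0, 0, 0.005, 0.6],
    [0.02, 0.3, 0, 0, 0, 0.011, 0.6],
    [0.022, 0.4, 0, 0, 0, 0.011, 0.6],
    [0.022, 0.408, 0.15, 0, 0, 0.011, 0.6],
    [0.022, 0.408, 0.35, 0, 0, 0.011, 0.6]
  ]
}}

```text
time_s: 11.52
ee_pos: [0.5265, -0.2054, 0.2566]
eef_rot: [180.0, -0.3, -4.3]
force: [0.1, -0.1, -3.9]
gripper_width: 0.0538
```

```bash
python3 snap.py s14 side 270 90 430 210; python3 snap.py t14 top 340 130 540 280;python3 d.py 0.5238 -0.2056 0.19 -4.2
```

```text
scale 5.0
scale 4.0
t 11.62 p [ 0.5225 -0.2031  0.2502] rpy [-179.8    0.5   -4.2] F [-0.9  0.  -3.9] w 0.0536 q [ 46.  17. -35.  83.   9.  84.   7.]
shift [0.0136 0.017  0.4011] turn [-0.0005  0.0014  0.0001]
```

View pics/s14.png

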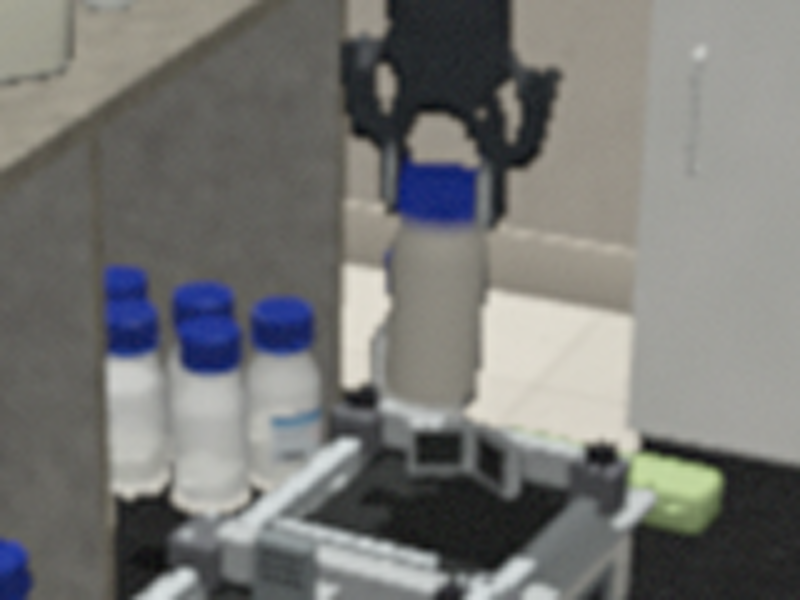

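View pics/t14.png

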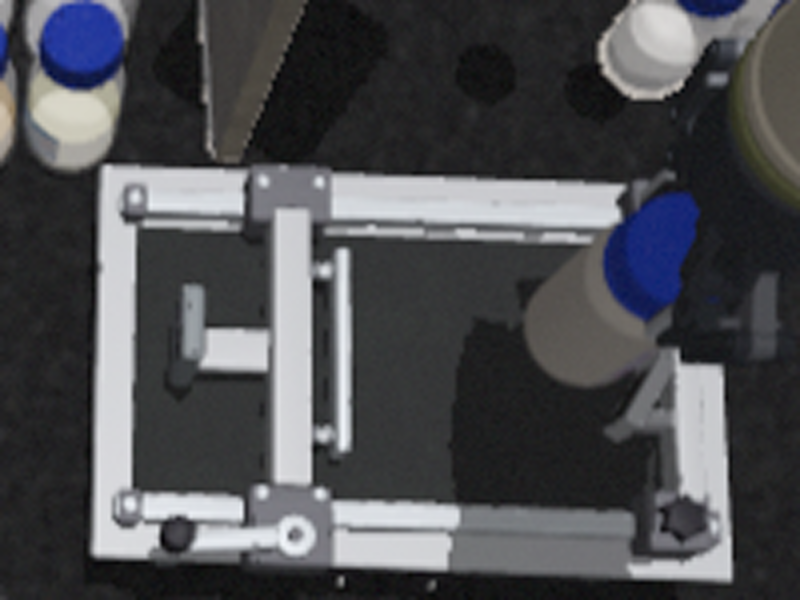

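Run:
```python
from h import *
print(plane("top",(487.3,210.2),.158), plane("side",(270+430/5,90+392/5),.158))
```

```text
[ 0.53273276 -0.20782057  0.158     ] [ 0.54089985 -0.23315167  0.158     ]
```

Emit:
{"api": "servo_tool", "payload": {
  "deltas": [
    [0.01, 0.01, 0.1, 0, 0, 0, 0.6],
    [0.01, 0.01, 0.2, 0, 0, 0, 0.6],
    [0.01, 0.01, 0.3, 0, 0, 0, 0.6],
    [0.01, 0.01, 0.3, 0, 0, 0, 0.6],
    [0.01, 0.01, 0.3, 0, 0, 0, 0.6]
  ]
}}

```text
time_s: 12.03
ee_pos: [0.5266, -0.2052, 0.2112]
eef_rot: [-180.0, 0.0, -4.2]
force: [0.6, 0.2, -3.4]
gripper_width: 0.0538
```

Emit:
{"api": "servo_tool", "payload": {
  "deltas": [
    [0, 0, 0, 0, 0, 0, 0.6],
    [0, 0, 0, 0, 0, 0, 0.6],
    [0, 0, 0, 0, 0, 0, 0.6],
    [0, 0, 0, 0, 0, 0, 0.6],
    [0, 0, 0, 0, 0, 0, 0.6]
  ]
}}

```text
time_s: 12.45
ee_pos: [0.5266, -0.2058, 0.2109]
eef_rot: [180.0, -0.0, -4.2]
force: [-0.7, -1.0, -4.2]
gripper_width: 0.0534
```

```bash
python3 d.py 0.5238 -0.2056 0.19 -4.2; python3 snap.py s15 side 310 100 410 200; python3 snap.py t15 top 420 150 560 255
```

```text
t 12.45 p [ 0.5266 -0.2058  0.2109] rpy [180.   -0.   -4.2] F [-0.7 -1.  -4.2] w 0.0534 q [ 46.  18. -35.  87.  10.  79.   6.]
shift [-0.0188  0.0001  0.1392] turn [ 0.     -0.0001 -0.0001]
scale 6.0
scale 5.714285714285714
```

View pics/s15.png

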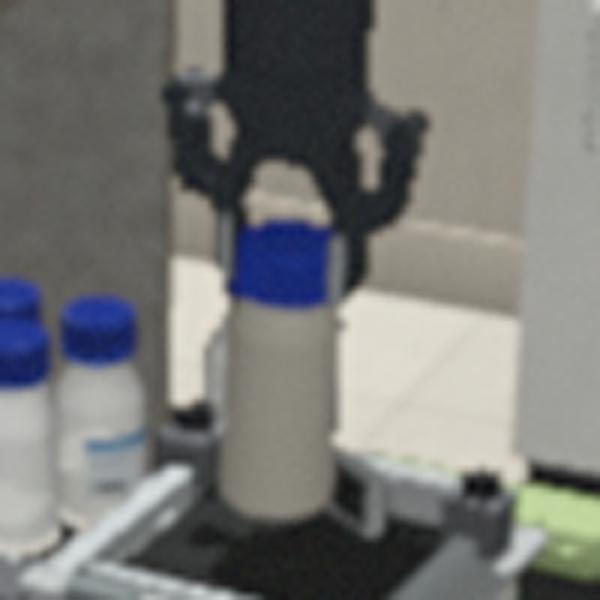

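View pics/t15.png

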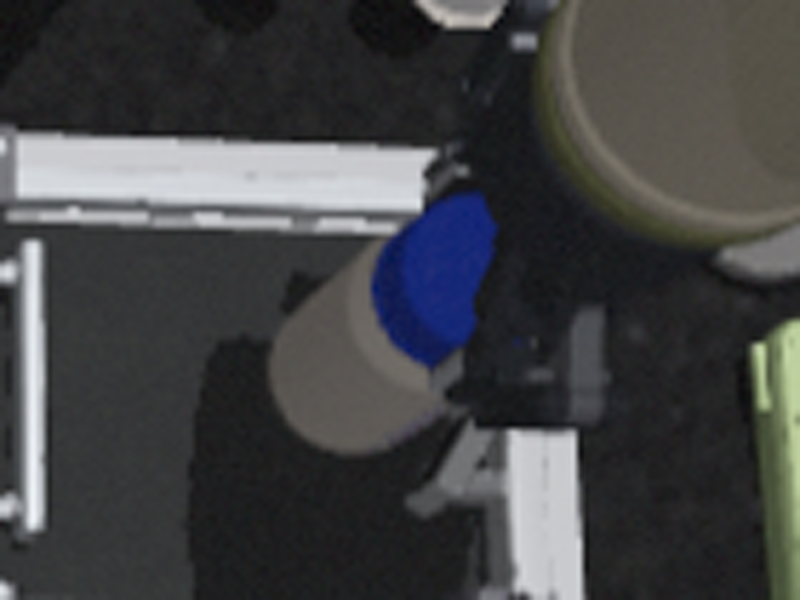

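Run:
```python
from h import *
from scipy.optimize import least_squares
t=np.linspace(0,2*np.pi,181)
def feats(x,y,z):
    c=np.c_[x+.03*np.cos(t),y+.03*np.sin(t),0*t+z]; a=proj("top",c); b=proj("side",c)
    return np.array([a[:,0].min(),a[:,1].max(),b[:,1].max(),b[:,0].min(),b[:,0].max()])
ob=np.array([466.9,229.6,186.7,346.5,365.8])
r=least_squares(lambda p:feats(*p)-ob,[.526,-.206,.12]);print(r.x,r.fun)
for z in(.11,.12,.13): print(z,feats(.5266,-.2058,z)-ob)
```

```text
[ 0.52947164 -0.20615044  0.12382358] [ 0.18290673  0.50086953 -0.13527394 -0.28891319 -0.50807958]
0.11 [-1.66584973  3.35584648  4.05342419  0.4198625   0.1427744 ]
0.12 [-0.35737374  2.27026047  1.18898603  0.48016748  0.25595804]
0.13 [ 0.97597652  1.16388892 -1.69159965  0.54080751  0.36977153]
```

Run:
```python
from h import *
Sc=np.load("pics/S.npy")
def inv(P):
    c,s=np.cos(Sc[2]),np.sin(Sc[2]); d=P[:2]-Sc[:2]; return np.array([c*d[0]+s*d[1],-s*d[0]+c*d[1]])
for uv in((632,233),(590,165),(590,303),(582,165)): print(uv,inv(plane("top",(uv[0]/4+350,uv[1]/4+160),.129)))
print(inv(np.array([.5295,-.206])),inv(np.array([.5266,-.2058])))
```

```text
(632, 233) [ 0.00187957 -0.12636758]
(590, 165) [ 0.0379416  -0.10596749]
(590, 303) [-0.03638814 -0.1032037 ]
(582, 165) [ 0.03777686 -0.10178655]
[ 0.00568231 -0.07295013] [ 0.00277545 -0.07296442]
```

Emit:
{"api": "servo_tool", "payload": {
  "deltas": [
    [-0.03, 0, 0.06, 0, 0, 0, 0.6],
    [-0.03, 0, 0.12, 0, 0, 0, 0.6],
    [-0.03, 0, 0.17, 0, 0, 0, 0.6],
    [-0.03, 0, 0.19, 0, 0, 0, 0.6],
    [-0.03, 0, 0.2, 0, 0, 0, 0.6]
  ]
}}

```text
time_s: 12.97
ee_pos: [0.5215, -0.2053, 0.1793]
eef_rot: [-180.0, 0.1, -4.2]
force: [-0.1, -0.3, -3.4]
gripper_width: 0.0535
```

Emit:
{"api": "servo_tool", "payload": {
  "deltas": [
    [0, 0, 0.01, 0, 0, 0, 0.6],
    [0, 0, 0.02, 0, 0, 0, 0.6],
    [0, 0, 0.03, 0, 0, 0, 0.6],
    [0, 0, 0.03, 0, 0, 0, 0.6],
    [0, 0, 0.03, 0, 0, 0, 0.6]
  ]
}}

```text
time_s: 13.38
ee_pos: [0.5224, -0.2054, 0.1769]
eef_rot: [180.0, -0.1, -4.2]
force: [-2.0, 0.3, 3.6]
gripper_width: 0.0538
```

Emit:
{"api": "servo_tool", "payload": {
  "deltas": [
    [0, 0, -0.008, 0, 0, 0, 0.6],
    [0, 0.02, -0.008, 0, 0, 0, 0.6],
    [0, 0.04, -0.008, 0, 0, 0, 0.6],
    [0, 0.05, -0.008, 0, 0, 0, 0.6],
    [0, 0.05, -0.008, 0, 0, 0, 0.6]
  ]
}}

```text
time_s: 13.8
ee_pos: [0.5216, -0.213, 0.1773]
eef_rot: [-180.0, -0.0, -4.2]
force: [-0.0, 2.8, 2.7]
gripper_width: 0.0538
```

Emit:
{"api": "servo_tool", "payload": {
  "deltas": [
    [0, 0.005, 0, 0, 0, 0, 0.6],
    [0, 0.01, 0, 0, 0, 0, 0.6],
    [0, 0.015, 0, 0, 0, 0, 0.6],
    [0, 0.02, 0, 0, 0, 0, 0.6],
    [0, 0.02, 0, 0, 0, 0, 0.6]
  ]
}}

```text
time_s: 14.22
ee_pos: [0.5212, -0.2168, 0.1771]
eef_rot: [179.9, -0.0, -4.3]
force: [0.8, 0.2, 1.6]
gripper_width: 0.0534
```

Emit:
{"api": "servo_tool", "payload": {
  "deltas": [
    [0, 0.005, 0, 0, 0, 0, 0.6],
    [0, 0.01, 0, 0, 0, 0, 0.6],
    [0, 0.015, 0, 0, 0, 0, 0.6],
    [0, 0.015, 0, 0, 0, 0, 0.6],
    [0, 0.015, 0, 0, 0, 0, 0.6]
  ]
}}

```text
time_s: 14.63
ee_pos: [0.5212, -0.2181, 0.1772]
eef_rot: [-180.0, -0.0, -4.2]
force: [0.3, 2.2, 3.2]
gripper_width: 0.0533
```

```bash
python3 d.py; python3 snap.py s16 side 310 100 410 200; python3 snap.py t16 top 420 150 560 255
```

```text
t 14.63 p [ 0.5212 -0.2181  0.1772] rpy [-180.    -0.    -4.2] F [0.3 2.2 3.2] w 0.0533 q [ 47.  19. -34.  90.  11.  75.   7.]
scale 6.0
scale 5.714285714285714
```

View pics/t16.png

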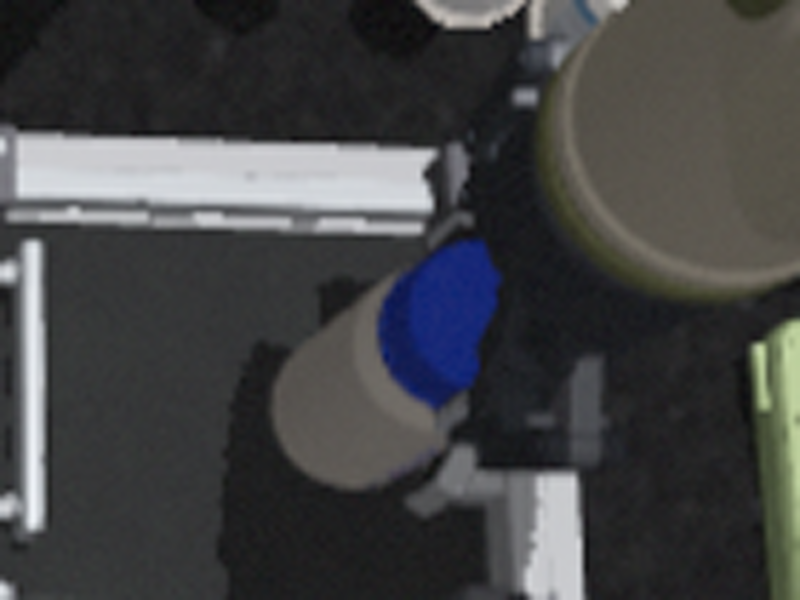

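View pics/s16.png

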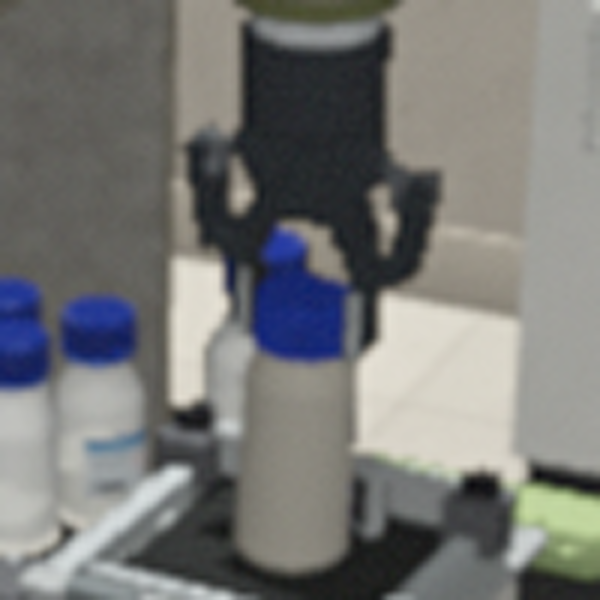

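Run:
```python
from h import *
from scipy.optimize import least_squares
Sc=np.load("pics/S.npy")
def inv(P):
    c,s=np.cos(Sc[2]),np.sin(Sc[2]); d=P[:2]-Sc[:2]; return np.array([c*d[0]+s*d[1],-s*d[0]+c*d[1]])
t=np.linspace(0,2*np.pi,181)
def feats(x,y,z):
    c=np.c_[x+.03*np.cos(t),y+.03*np.sin(t),0*t+z]; a=proj("top",c); b=proj("side",c)
    return np.array([a[:,0].min(),a[:,1].max(),b[:,1].max(),b[:,0].min(),b[:,0].max()])
ob=np.array([467.6,235.75,195.5,349.2,368.8])
r=least_squares(lambda p:feats(*p,.085)-ob,[.526,-.206]);print(r.x,inv(r.x),r.fun)
r=least_squares(lambda p:feats(*p)-ob,[.526,-.206,.085]);print(r.x,inv(r.x),r.fun)
```

```text
[ 0.52444905 -0.21877118] [ 0.00158639 -0.08605886] [ 0.53594805  0.60646881  0.73144142 -0.19449637 -0.99077167]
[ 0.52344482 -0.21677414  0.08938212] [ 0.00043769 -0.08414126] [ 0.22719545  0.64490061 -0.16936158 -0.12439639 -0.87880997]
```

Emit:
{"api": "servo_tool", "payload": {
  "deltas": [
    [0, 0, 0, 0, 0, 0, 0.45],
    [0, 0, 0, 0, 0, 0, 0.25],
    [0, 0, 0, 0, 0, 0, 0.1],
    [0, 0, 0, 0, 0, 0, 0],
    [0, 0, 0, 0, 0, 0, 0]
  ]
}}

```text
time_s: 15.15
ee_pos: [0.5206, -0.2184, 0.1767]
eef_rot: [-180.0, 0.0, -4.2]
force: [0.5, -0.5, 0.2]
gripper_width: 0.0852
```

Emit:
{"api": "servo_tool", "payload": {
  "deltas": [
    [0, 0, -0.08, 0, 0, 0, 0],
    [0, 0, -0.2, 0, 0, 0, 0],
    [0, 0, -0.4, 0, 0, 0, 0],
    [0, 0, -0.6, 0, 0, 0, 0],
    [0, 0, -0.75, 0, 0, 0, 0]
  ]
}}

```text
time_s: 15.57
ee_pos: [0.5213, -0.2181, 0.2931]
eef_rot: [180.0, -0.1, -4.2]
force: [0.9, 0.0, -0.0]
gripper_width: 0.0859
```

```bash
python3 d.py 0.5372 -0.014 0.26 -94.2; python3 snap.py s17 side 270 90 430 210
```

```text
t 15.57 p [ 0.5213 -0.2181  0.2931] rpy [180.   -0.1  -4.2] F [ 0.9  0.  -0. ] w 0.0859 q [ 46.  16. -35.  78.   9.  88.   8.]
shift [ 0.0055 -1.3649  0.2196] turn [-0.0002 -0.0004  0.25  ]
scale 5.0
```

View pics/s17.png

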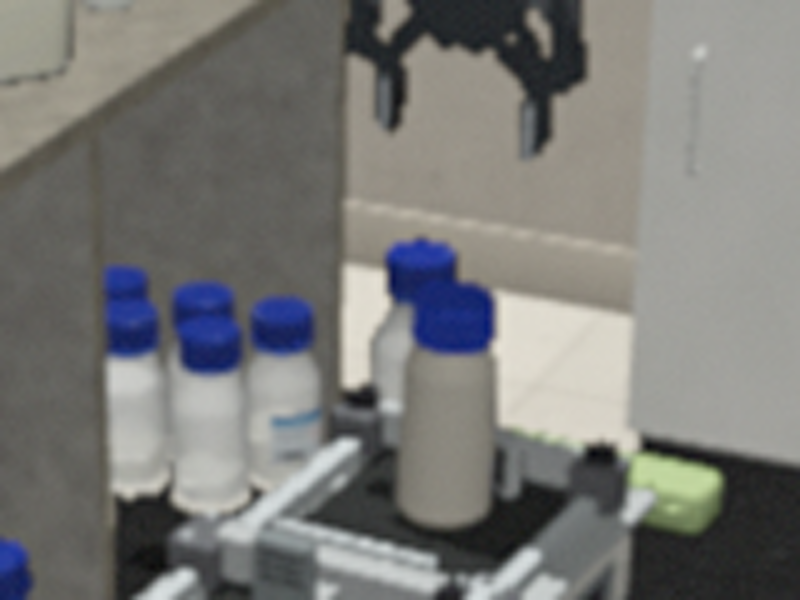

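Emit:
{"api": "servo_tool", "payload": {
  "deltas": [
    [0, -0.2, 0, 0, 0, 0.018, 0],
    [0, -0.4, 0, 0, 0, 0.036, 0],
    [0, -0.6, 0, 0, 0, 0.054, 0],
    [0, -0.8, 0, 0, 0, 0.072, 0.1],
    [0, -1, 0, 0, 0, 0.09, 0.2]
  ]
}}

```text
time_s: 16.03
ee_pos: [0.5319, -0.0672, 0.2904]
eef_rot: [-180.0, -0.0, -37.0]
force: [1.2, 0.5, -0.1]
gripper_width: 0.0683
```

Emit:
{"api": "servo_tool", "payload": {
  "deltas": [
    [0, 0, 0, 0, 0, 0.018, 0.2],
    [0, 0, 0, 0, 0, 0.036, 0.2],
    [0, 0, 0, 0, 0, 0.054, 0.2],
    [0, 0, 0, 0, 0, 0.072, 0.2],
    [0, 0, 0, 0, 0, 0.09, 0.2]
  ]
}}

```text
time_s: 16.45
ee_pos: [0.532, -0.0684, 0.2903]
eef_rot: [-180.0, -0.0, -69.3]
force: [0.1, -0.3, 0.3]
gripper_width: 0.0684
```

Emit:
{"api": "servo_tool", "payload": {
  "deltas": [
    [0, 0, 0, 0, 0, 0.018, 0.2],
    [0, 0, 0, 0, 0, 0.036, 0.2],
    [0, 0, 0, 0, 0, 0.054, 0.2],
    [0, 0, 0, 0, 0, 0.07, 0.2],
    [0, 0, 0, 0, 0, 0.07, 0.2]
  ]
}}

```text
time_s: 16.87
ee_pos: [0.532, -0.0685, 0.2903]
eef_rot: [-180.0, -0.0, -94.5]
force: [0.0, -0.2, -0.3]
gripper_width: 0.0683
```

```bash
python3 d.py 0.5379 -0.0146 0.2 -94.2
```

```text
t 16.87 p [ 0.532  -0.0685  0.2903] rpy [-180.    -0.   -94.5] F [ 0.  -0.2 -0.3] w 0.0683 q [ 29.  11. -29.  83.   6.  87. -95.]
shift [-0.3612 -0.0107  0.6018] turn [-0.0001 -0.     -0.0008]
```

Emit:
{"api": "servo_tool", "payload": {
  "deltas": [
    [-0.15, -0.01, 0, 0, 0, 0, 0.2],
    [-0.3, -0.01, 0.1, 0, 0, 0, 0.2],
    [-0.361, -0.01, 0.3, 0, 0, 0, 0.2],
    [-0.361, -0.01, 0.5, 0, 0, 0, 0.2],
    [-0.361, -0.01, 0.7, 0, 0, 0, 0.2]
  ]
}}

```text
time_s: 17.28
ee_pos: [0.5377, -0.0134, 0.1843]
eef_rot: [-179.9, 0.0, -93.9]
force: [-0.1, -0.8, -0.5]
gripper_width: 0.0685
```

Emit:
{"api": "servo_tool", "payload": {
  "deltas": [
    [0, 0, 0.05, 0, 0, 0, 0.2],
    [0, 0, 0.1, 0, 0, 0, 0.2],
    [0, 0, 0.18, 0, 0, 0, 0.2],
    [0, 0, 0.18, 0, 0, 0, 0.2],
    [0, 0, 0.18, 0, 0, 0, 0.2]
  ]
}}

```text
time_s: 17.7
ee_pos: [0.5379, -0.0148, 0.1583]
eef_rot: [-180.0, 0.0, -94.2]
force: [0.6, 0.6, 0.7]
gripper_width: 0.0687
```

```bash
python3 d.py 0.5379 -0.0146 0.14 -94.2; python3 snap.py s18 side 290 130 390 230; python3 snap.py t18 top 350 150 530 285
```

```text
t 17.7 p [ 0.5379 -0.0148  0.1583] rpy [-180.     0.   -94.2] F [0.6 0.6 0.7] w 0.0687 q [  24.   16.  -31.   95.    8.   71. -103.]
shift [-0.0011  0.0003  0.122 ] turn [-0.0001  0.     -0.    ]
scale 6.0
scale 4.444444444444445
```

View pics/s18.png

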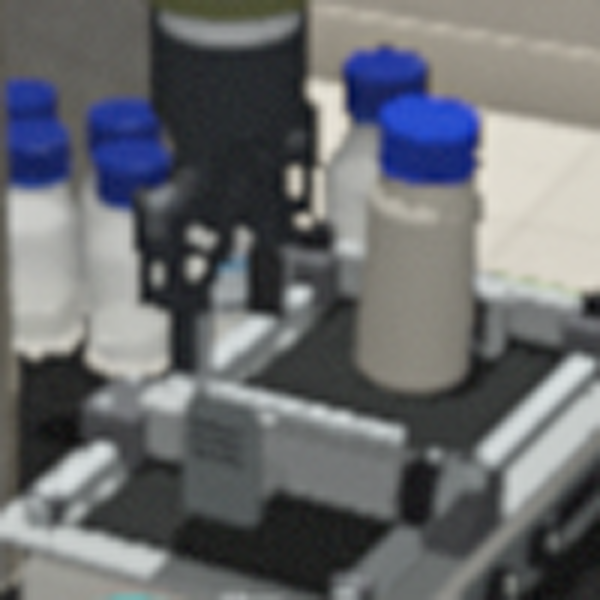

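View pics/t18.png

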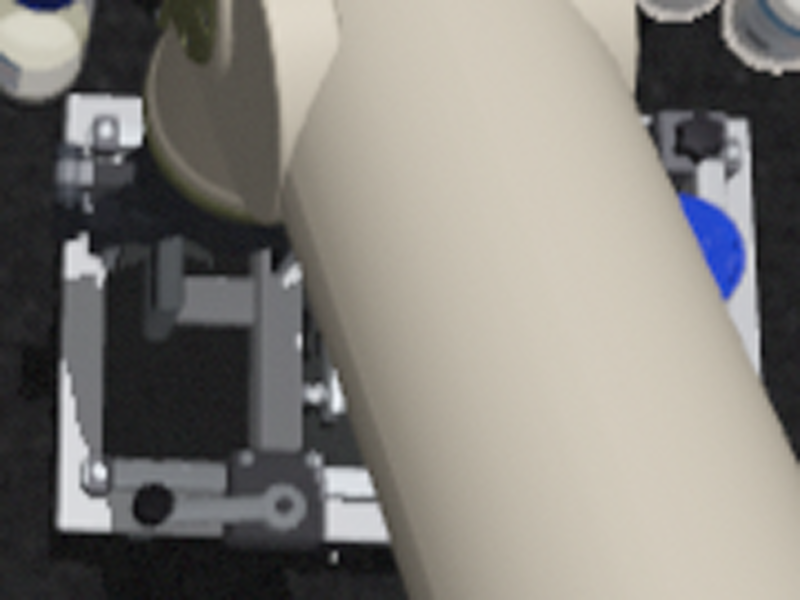

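Run:
```python
from h import *
c=np.array([.5379,-.0148,.1583]);a=np.radians(-94.2);u=np.array([np.cos(a),np.sin(a),0]);v=np.array([-u[1],u[0],0])
for s in(-1,1):
  for dz in (0.015,.025,.035):
   for w in(-.011,.011):
    P=c+s*u*.034+v*w+[0,0,dz]; print(s,dz,w,"side",((proj("side",P)-[290,130])*6).round(),"top",((proj("top",P)-[350,150])*4.444).round())
for w in(-.02,.02): 
  P=c+v*w;P[2]=.161; print("tab",((proj("side",P)-[290,130])*6).round(),"top",((proj("top",P)-[350,150])*4.444).round())
```

```text
-1 0.015 -0.011 side [[211. 414.]] top [[115. 282.]]
-1 0.015 0.011 side [[170. 403.]] top [[116. 235.]]
-1 0.025 -0.011 side [[211. 395.]] top [[117. 276.]]
-1 0.025 0.011 side [[170. 384.]] top [[118. 229.]]
-1 0.035 -0.011 side [[211. 376.]] top [[119. 270.]]
-1 0.035 0.011 side [[170. 366.]] top [[120. 222.]]
1 0.015 -0.011 side [[280. 356.]] top [[267. 288.]]
1 0.015 0.011 side [[240. 346.]] top [[267. 241.]]
1 0.025 -0.011 side [[280. 338.]] top [[270. 282.]]
1 0.025 0.011 side [[240. 328.]] top [[271. 234.]]
1 0.035 -0.011 side [[280. 319.]] top [[274. 276.]]
1 0.035 0.011 side [[240. 309.]] top [[274. 228.]]
tab [[262. 412.]] top [[187. 311.]]
tab [[189. 393.]] top [[188. 227.]]
```

Emit:
{"api": "servo_tool", "payload": {
  "deltas": [
    [0, 0, 0.06, 0, 0, 0, 0.2],
    [0, 0, 0.12, 0, 0, 0, 0.2],
    [0, 0, 0.18, 0, 0, 0, 0.2],
    [0, 0, 0.24, 0, 0, 0, 0.2],
    [0, 0, 0.24, 0, 0, 0, 0.3]
  ]
}}

```text
time_s: 18.22
ee_pos: [0.536, -0.0147, 0.1189]
eef_rot: [179.8, 0.0, -94.2]
force: [-0.6, -0.2, -1.4]
gripper_width: 0.0597
```

Emit:
{"api": "servo_tool", "payload": {
  "deltas": [
    [0, 0, 0, 0, 0, 0, 0.45],
    [0, 0, 0, 0, 0, 0, 0.6],
    [0, 0, 0, 0, 0, 0, 0.75],
    [0, 0, 0, 0, 0, 0, 0.9],
    [0, 0, 0, 0, 0, 0, 1]
  ],
  "grip_force": 40
}}

```text
time_s: 18.63
ee_pos: [0.538, -0.0138, 0.1224]
eef_rot: [-179.9, 0.0, -94.2]
force: [-1.3, 2.7, 4.1]
gripper_width: 0.0112
```

Emit:
{"api": "servo_tool", "payload": {
  "deltas": [
    [0, 0, 0, 0, 0, 0, 1],
    [0, 0, 0, 0, 0, 0, 1],
    [0, 0, 0, 0, 0, 0, 1],
    [0, 0, 0, 0, 0, 0, 1],
    [0, 0, 0, 0, 0, 0, 1]
  ]
}}

```text
time_s: 19.05
ee_pos: [0.538, -0.0139, 0.1224]
eef_rot: [-179.9, 0.0, -94.2]
force: [-0.8, 3.7, 5.0]
gripper_width: 0.0108
```

```bash
python3 d.py 0.5379 -0.0146 0.14 -94.2; python3 snap.py s19 side 290 130 390 230; python3 snap.py t19 top 350 150 530 285
```

```text
t 19.05 p [ 0.538  -0.0139  0.1224] rpy [-179.9    0.   -94.2] F [-0.8  3.7  5. ] w 0.0108 q [  24.   17.  -31.   98.   10.   67. -104.]
shift [ 0.0045  0.0001 -0.1173] turn [-0.0002  0.0001  0.0001]
scale 6.0
scale 4.444444444444445
```

View pics/s19.png

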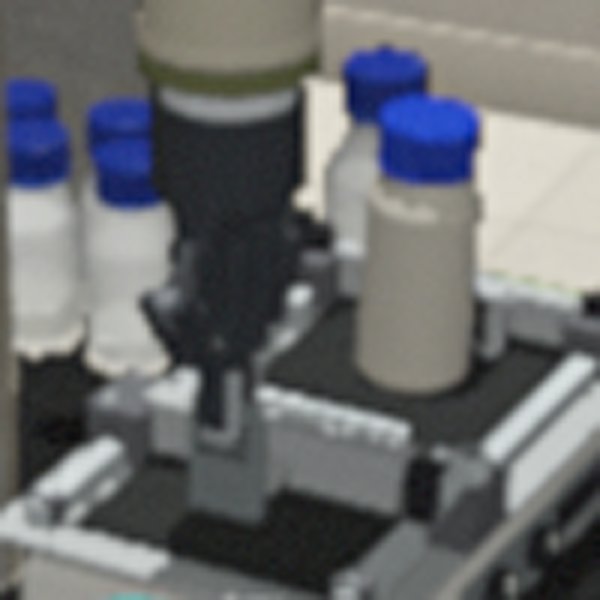

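View pics/t19.png

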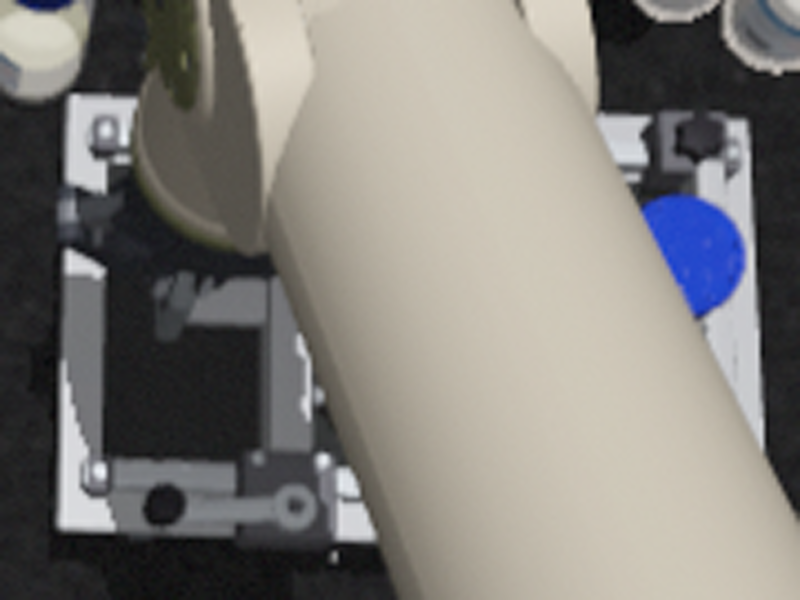

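Emit:
{"api": "servo_tool", "payload": {
  "deltas": [
    [0.07, 0, 0, 0, 0, 0, 1],
    [0.16, 0, 0, 0, 0, 0, 1],
    [0.26, 0, 0, 0, 0, 0, 1],
    [0.36, 0, 0, 0, 0, 0, 1],
    [0.44, 0, 0, 0, 0, 0, 1]
  ]
}}

```text
time_s: 19.57
ee_pos: [0.5332, -0.0807, 0.1224]
eef_rot: [-179.9, 0.0, -94.2]
force: [0.2, 3.9, 4.8]
gripper_width: 0.011
```

Emit:
{"api": "servo_tool", "payload": {
  "deltas": [
    [0.02, 0, 0, 0, 0, 0, 1],
    [0.04, 0, 0, 0, 0, 0, 1],
    [0.06, 0, 0, 0, 0, 0, 1],
    [0.06, 0, 0, 0, 0, 0, 1],
    [0.06, 0, 0, 0, 0, 0, 1]
  ]
}}

```text
time_s: 19.98
ee_pos: [0.5325, -0.09, 0.1224]
eef_rot: [-179.9, -0.0, -94.2]
force: [-0.7, 0.8, 5.7]
gripper_width: 0.011
```

```bash
cat > bar.py <<'E'
from h import *
from rig import arm
s=arm.observe(); Sc=np.load("pics/S.npy"); c,q=np.cos(Sc[2]),np.sin(Sc[2]); p=np.array(s["ee_pos"]); d=p[:2]-Sc[:2]
F=np.array(s["force"]); print("t",s["time_s"],"tab sx,sy",round(c*d[0]+q*d[1],4),round(-q*d[0]+c*d[1],4),"bar",round(-q*d[0]+c*d[1]-.056,4),"z",p[2],"F shaker y",round(-q*F[0]+c*F[1],2),"F",F.round(1),"w",s["gripper_width"],"rpy",np.round(s["eef_rot"],2))
E
python3 bar.py; python3 snap.py s20 side 290 130 390 230; python3 snap.py t20 top 350 150 530 285
```

```text
t 19.9833 tab sx,sy 0.0001 0.043 bar -0.013 z 0.1224051188307513 F shaker y 0.75 F [-0.7  0.8  5.7] w 0.011047062792552211 rpy [-1.7992e+02 -3.0000e-02 -9.4240e+01]
scale 6.0
scale 4.444444444444445
```

View pics/s20.png

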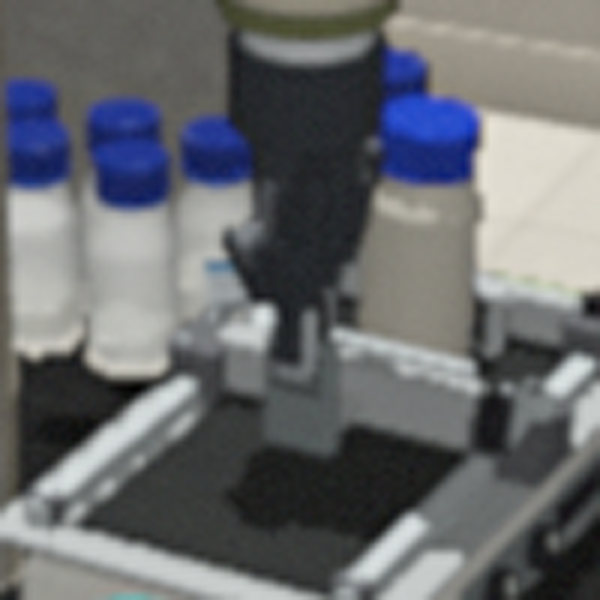

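View pics/t20.png

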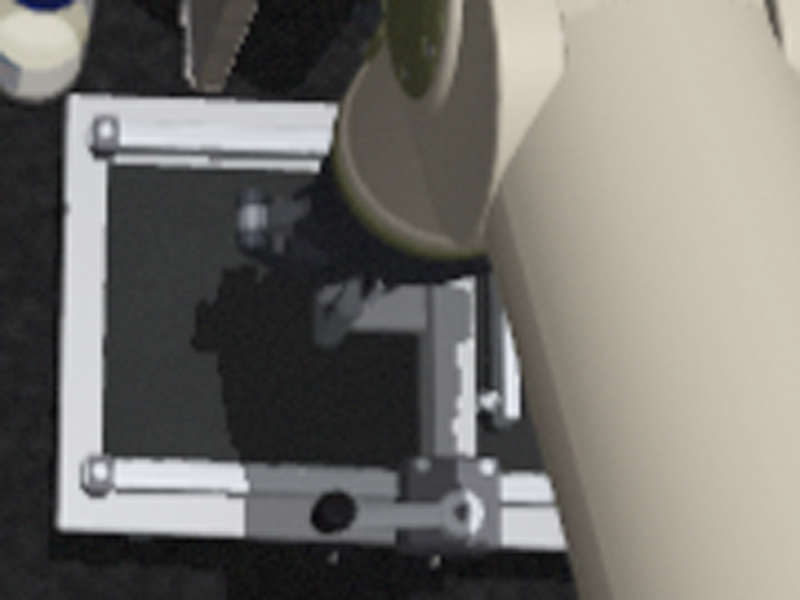

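Emit:
{"api": "servo_tool", "payload": {
  "deltas": [
    [0.01, 0, 0, 0, 0, 0, 1],
    [0.02, 0, 0, 0, 0, 0, 1],
    [0.03, 0, 0, 0, 0, 0, 1],
    [0.04, 0, 0, 0, 0, 0, 1],
    [0.05, 0, 0, 0, 0, 0, 1]
  ]
}}

```text
time_s: 20.5
ee_pos: [0.532, -0.0964, 0.1224]
eef_rot: [-179.9, 0.0, -94.2]
force: [-1.0, 2.2, 5.9]
gripper_width: 0.0114
```

Emit:
{"api": "servo_tool", "payload": {
  "deltas": [
    [0.004, 0, 0, 0, 0, 0, 1],
    [0.008, 0, 0, 0, 0, 0, 1],
    [0.012, 0, 0, 0, 0, 0, 1],
    [0.016, 0, 0, 0, 0, 0, 1],
    [0.02, 0, 0, 0, 0, 0, 1]
  ]
}}

```text
time_s: 20.92
ee_pos: [0.5318, -0.099, 0.1224]
eef_rot: [-179.9, 0.0, -94.2]
force: [-0.8, 5.1, 6.3]
gripper_width: 0.0105
```

```bash
python3 bar.py
```

```text
t 20.9167 tab sx,sy 0.0001 0.0339 bar -0.0221 z 0.12239689168674223 F shaker y 5.05 F [-0.8  5.1  6.3] w 0.010461410627612192 rpy [-1.7992e+02  4.0000e-02 -9.4170e+01]
```

Emit:
{"api": "servo_tool", "payload": {
  "deltas": [
    [0.004, 0, 0, 0, 0, 0, 1],
    [0.008, 0, 0, 0, 0, 0, 1],
    [0.012, 0, 0, 0, 0, 0, 1],
    [0.016, 0, 0, 0, 0, 0, 1],
    [0.02, 0, 0, 0, 0, 0, 1]
  ]
}}

```text
time_s: 21.33
ee_pos: [0.5317, -0.1012, 0.1224]
eef_rot: [-179.9, 0.1, -94.1]
force: [-0.9, 6.1, 5.3]
gripper_width: 0.0113
```

Emit:
{"api": "servo_tool", "payload": {
  "deltas": [
    [0, 0, 0, 0, 0, 0, 1],
    [0, 0, 0, 0, 0, 0, 1],
    [0, 0, 0, 0, 0, 0, 1],
    [0, 0, 0, 0, 0, 0, 1],
    [0, 0, 0, 0, 0, 0, 1]
  ]
}}

```text
time_s: 21.75
ee_pos: [0.5317, -0.1013, 0.1224]
eef_rot: [-179.9, 0.1, -94.1]
force: [-1.7, 5.7, 6.8]
gripper_width: 0.0106
```

```bash
python3 bar.py
```

```text
t 21.75 tab sx,sy 0.0001 0.0316 bar -0.0244 z 0.12241004579889893 F shaker y 5.58 F [-1.7  5.7  6.8] w 0.010627552682270487 rpy [-1.7992e+02  8.0000e-02 -9.4130e+01]
```

Emit:
{"api": "servo_tool", "payload": {
  "deltas": [
    [0.004, 0, 0, 0, 0, 0, 1],
    [0.008, 0, 0, 0, 0, 0, 1],
    [0.012, 0, 0, 0, 0, 0, 1],
    [0.016, 0, 0, 0, 0, 0, 1],
    [0.02, 0, 0, 0, 0, 0, 1]
  ]
}}

```text
time_s: 22.17
ee_pos: [0.5315, -0.1035, 0.1224]
eef_rot: [-179.9, 0.1, -94.1]
force: [-0.1, 7.7, 5.6]
gripper_width: 0.0111
```

```bash
python3 bar.py
```

```text
t 22.1667 tab sx,sy 0.0001 0.0294 bar -0.0266 z 0.12240392116403409 F shaker y 7.69 F [-0.1  7.7  5.6] w 0.011053383581788484 rpy [-1.7992e+02  1.3000e-01 -9.4090e+01]
```

Emit:
{"api": "servo_tool", "payload": {
  "deltas": [
    [0.004, 0, 0, 0, 0, 0, 1],
    [0.008, 0, 0, 0, 0, 0, 1],
    [0.012, 0, 0, 0, 0, 0, 1],
    [0.012, 0, 0, 0, 0, 0, 1],
    [0.012, 0, 0, 0, 0, 0, 1]
  ]
}}

```text
time_s: 22.58
ee_pos: [0.5314, -0.1048, 0.1224]
eef_rot: [-179.9, 0.2, -94.1]
force: [-1.3, 8.7, 6.2]
gripper_width: 0.0108
```

```bash
python3 bar.py
```

```text
t 22.5833 tab sx,sy 0.0001 0.0281 bar -0.0279 z 0.12239728754386674 F shaker y 8.61 F [-1.3  8.7  6.2] w 0.010813842223970237 rpy [-1.7992e+02  1.5000e-01 -9.4070e+01]
```

Emit:
{"api": "servo_tool", "payload": {
  "deltas": [
    [0.005, 0, 0, 0, 0, 0, 1],
    [0.01, 0, 0, 0, 0, 0, 1],
    [0.015, 0, 0, 0, 0, 0, 1],
    [0.02, 0, 0, 0, 0, 0, 1],
    [0.025, 0, 0, 0, 0, 0, 1]
  ]
}}

```text
time_s: 23.0
ee_pos: [0.5312, -0.1073, 0.1224]
eef_rot: [-179.9, 0.2, -94.0]
force: [-0.9, 12.5, 7.0]
gripper_width: 0.011
```

```bash
python3 bar.py; python3 snap.py s21 side 290 130 390 230; python3 snap.py t21 top 350 150 530 285
```

```text
t 23.0 tab sx,sy 0.0001 0.0256 bar -0.0304 z 0.12241868780706955 F shaker y 12.42 F [-0.9 12.5  7. ] w 0.0110007674171298 rpy [-179.93    0.22  -94.  ]
scale 6.0
scale 4.444444444444445
```

View pics/t21.png

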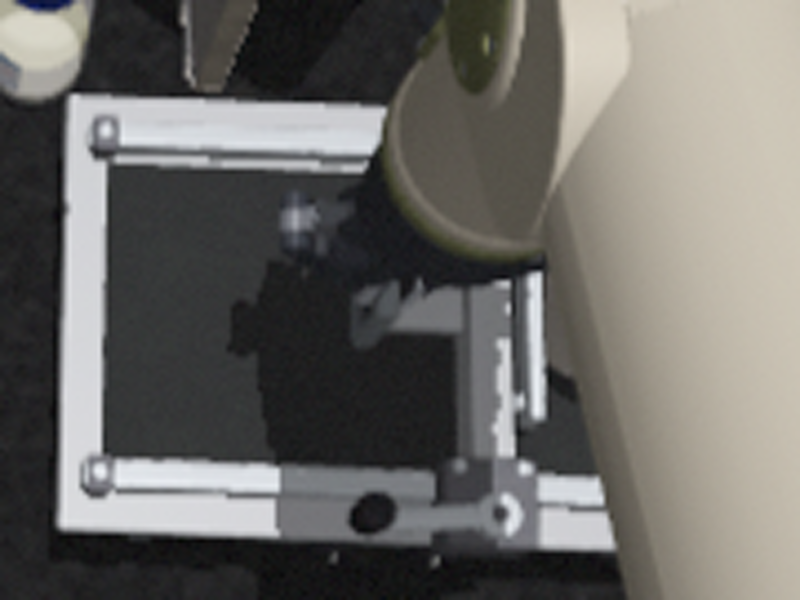

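View pics/s21.png

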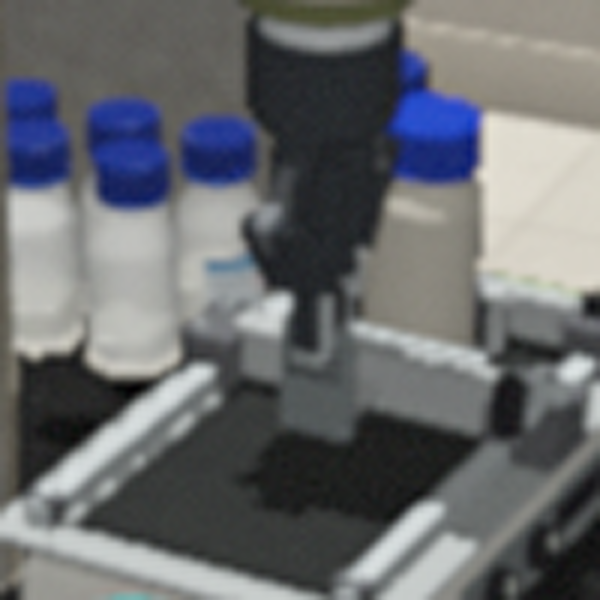

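Emit:
{"api": "servo_tool", "payload": {
  "deltas": [
    [0.004, 0, 0, 0, 0, 0, 1],
    [0.008, 0, 0, 0, 0, 0, 1],
    [0.012, 0, 0, 0, 0, 0, 1],
    [0.015, 0, 0, 0, 0, 0, 1],
    [0.015, 0, 0, 0, 0, 0, 1]
  ]
}}

```text
time_s: 23.52
ee_pos: [0.5311, -0.1089, 0.1224]
eef_rot: [-179.9, 0.3, -94.0]
force: [-0.8, 13.4, 6.5]
gripper_width: 0.011
```

Emit:
{"api": "servo_tool", "payload": {
  "deltas": [
    [0, 0, 0, 0, 0, 0, 1],
    [0, 0, 0, 0, 0, 0, 1],
    [0, 0, 0, 0, 0, 0, 1],
    [0, 0, 0, 0, 0, 0, 1],
    [0, 0, 0, 0, 0, 0, 1]
  ]
}}

```text
time_s: 23.93
ee_pos: [0.5311, -0.1089, 0.1224]
eef_rot: [-179.9, 0.3, -94.0]
force: [-0.5, 13.8, 6.5]
gripper_width: 0.0109
```

```bash
for i in 1 2 3; do python3 bar.py; python3 snap.py t22$i top 440 200 500 245; done
python3 - <<'E'
import cv2,numpy as np
a=np.hstack([cv2.resize(cv2.imread(f"pics/{n}_full.png")[230:262,440:485],None,fx=8,fy=8,interpolation=cv2.INTER_CUBIC) for n in("t20","t223")]); cv2.imwrite("pics/cmp.png",a); print(a.shape)
E
```

```text
t 23.9333 tab sx,sy 0.0001 0.024 bar -0.032 z 0.12242222014916676 F shaker y 13.7 F [-0.5 13.8  6.5] w 0.010948199958847412 rpy [-179.93    0.26  -93.96]
scale 13.333333333333334
t 23.9833 tab sx,sy 0.0002 0.024 bar -0.032 z 0.12243918726241175 F shaker y 13.52 F [-1.  13.6  7.2] w 0.011156945642048959 rpy [-179.93    0.26  -93.96]
scale 13.333333333333334
t 24.0333 tab sx,sy 0.0002 0.024 bar -0.032 z 0.12242742366404685 F shaker y 13.78 F [-0.9 13.9  6.1] w 0.010945114831011996 rpy [-179.93    0.26  -93.96]
scale 13.333333333333334
(256, 720, 3)
```

View pics/cmp.png

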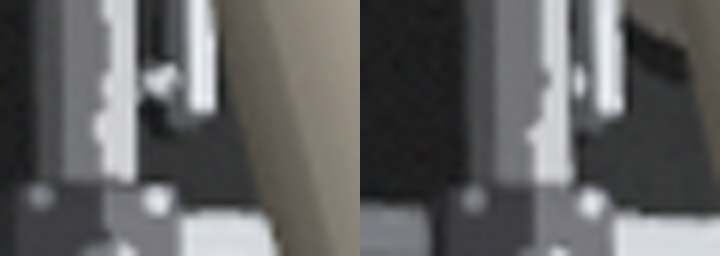

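```bash
python3 snap.py s23 side 200 110 420 275; python3 bar.py
```

```text
scale 3.6363636363636362
t 24.1333 tab sx,sy 0.0002 0.024 bar -0.032 z 0.12243050707265336 F shaker y 13.49 F [-0.8 13.6  7.1] w 0.010450479919332971 rpy [-179.93    0.26  -93.96]
```

View pics/s23.png

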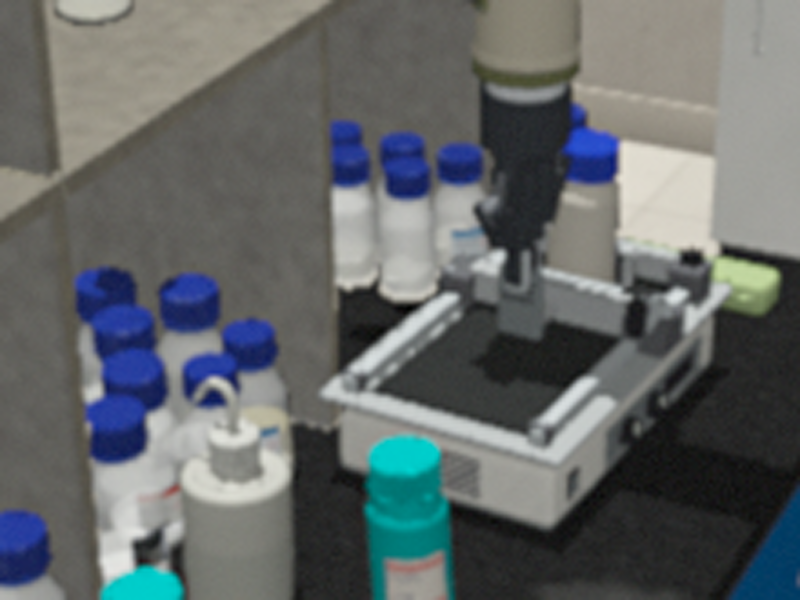

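The jar stands upright at (590,200) in the crop and the lever is open. The bystanders in this view have not moved, and the force is steady at about 13.6 N. I'm handing in.

```bash
python3 -c "
from rig import arm
print(arm.hand_in())"
```

```text
the job is handed in; nothing more can be done
None
```

The jar is loaded and I handed the job in at about 24 s, with the gripper still holding the bar against it and the lever left open. I swung the lever round to about 1.6 rad, stood the blue-capped jar at the V and let go. Then I pinched the grip tab and slid the bar up.

**Last checks:**
- **Jar:** it was upright in the last side picture. The last image fit, just before release, put it within about 1–2 mm of the seat.
- **Push:** steady at about 13.6 N, which includes about 3 N of bar friction. No force reading came near a limit.
- **Bystanders:** none had moved in the parts of the last pictures I could see. I did not check the cup, timer and marker again at the end.

**Readings that disagreed:**
- **Spring compression:** the force gave about 6.4 mm, the distance moved since contact about 6.7 mm, and the strip's gap in the pictures about 7.6 mm. Bar position from camera geometry alone suggested about 9 mm, but that carries the roughly 2 mm calibration error. I took it as about 7 mm, half compressed.
- **Fingertip height:** the fingertips looked 20–30 mm higher in the pictures than the stated tool frame gives. I set the grasp heights from the pictures, and all three grips held.

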